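# Tighten the lock nut deep in the labeller's belt-tensioner barrel

### The arm

A 7-joint arm with a two-finger parallel gripper is mounted at the origin on the work surface. World frame = base frame: x ahead of the robot, y to its left, z up, the work surface at z = 0. Lengths are in m, angles in rad, forces in N, time in s.
With the tool pointing down it reaches from about 0.35 to 0.9 m from the base axis. Payload 7.2 kg.
Tool frame: the origin (TCP) lies at the very end of the fingers, on their centre line; the grasp point (between the pads) lies 19 mm behind it; z points along the fingers, y is the direction in which the jaws open and shut (so a half turn about z gives the same grasp; the last joint's range is limited). The gripper opens to 85 mm and grips with 20 to 120 N. Pads are 22 mm wide; open, the fingers measure 114 mm over their backs; the gripper's body (76 mm by 85 mm) begins 54 mm behind the grasp point. The pads swing forward as they close: fully open they stand 13 mm farther back than shut.
Start: joints at [1.172, 0.411, -0.013, 1.596, 0.006, 1.134, -0.082], TCP at [0.203, -0.591, 0.231] pointing down, gripper open.
Joint ranges: [-2.95, 2.95], [-0.29, 1.99], [-1.47, 1.44], [0.14, 2.54], [-1.03, 4.17], [0.13, 1.85], [-2.86, 2.86]. Speed limits (rad/s): [2.39, 2.39, 3.01, 3.01, 3.14, 3.14, 3.14].

### API

Orientations are given as [roll, pitch, yaw] about the fixed x, y, z axes, in that order (R = Rz(yaw) Ry(pitch) Rx(roll)).
In Python, from plant import state, capture, finish_job gives the robot as it stands.
- The arm moves only by the tool play_rows, never from a script. Its argument "steps" is a list that holds one entry, the list of rows, each a list of 7 numbers: the turn, a rotation vector about the tool's x, y, z in degrees, then the shift along the tool's x, y, z in m, then the finger opening in m, from 0 to 0.0854. In form: [[[rx, ry, rz, tx, ty, tz, fingers], ...]]. A call has 1 to 5 rows; each row shifts and turns the commanded pose from where the row before left it, along the tool's axes as they then stand; what a row does not reach is not made up. A row lasts 1/8 s, in which the tool goes at most 62.5 mm and 10.7 degrees, less where a joint would pass 70% of its speed; a pose out of reach is approached as far as the arm can. A call with a gripper value outside its range is refused whole. The fingers move at their own pace and stop on an object; the grip force is fixed at half the most. Time passes only in rows, so rows that do not move let the fingers close. It gives the time, the measured TCP pose, the force and the opening at its end, in the units of the state.
- state(): the state, without advancing time (a new reading comes with each control period).
- capture(name): name is "scene" or "top" or "wrist"; returns a dict with "pixels" (480x640x3 uint8, blue, green, red), "fx", "fy", "cx", "cy" (pixels), "R" (3x3) and "t" (3): a world point X has camera coordinates R X + t; the wrist camera has in their place "T_tool_cam" (4x4, takes a point from camera to tool coordinates, whose origin is the TCP and whose axes are the flange's). Camera axes: x right, y down, z forward; pixel columns grow to the right and rows downward; lengths in m; the calibration is good to about 2 mm. A picture is of the moment at which its call begins: read the wrist's pose just before it. There is no depth.
- finish_job(): hands the job in, once; it reports no verdict.
The state is a dict: "time_s": time; "joint_pos": joint angles; "qvel": joint speeds; "effort": joint torques, N m; "position": TCP position; "orientation": TCP orientation; "contact_force": force on the tool from outside, world axes, zero at the start; "wrist_torque": the same for the moment, N m; "finger_gap": finger opening in m.
Only numpy, scipy, OpenCV 4.12 (cv2) and the standard library are available. Lean on these libraries where they do the work, as an engineer would, in place of code of your own. Each camera call takes 0.05 s, during which the arm holds its last target.

### The job

The belt of the jar labeller has just been re-tensioned, and the lock nut at the bottom of its leaning barrel is still loose. Take the red T-wrench from the rack, put it down the barrel, working it back and forth as needed until its socket drops fully over the nut, then turn the nut clockwise until it stops. Draw the wrench out and stand it back in its own place in the rack, leaving the jars, the label roll and the other wrenches where they are.

Things in the scene. Friction and masses are not known exactly. Their poses are not given: they have to be found in the camera images.
- red_wrench: T-handled socket wrench, 190 mm long, about 0.4 kg, standing upright in the rack. Origin: centre of the socket's open mouth (its lower end); own z runs up the shaft to the handle, own x along the handle bar. Red handle bar 100 mm long (x), 22 mm wide (y, flat sides), 30 mm high, its middle 175 mm above the origin; steel shaft 14 mm across; steel socket 40 mm across, 42 mm long, tapering to the shaft at 52 mm, with a hexagonal hole 29 mm across flats and 24 mm deep
- barrel_mouth (a point): centre of the round mouth of the tensioner barrel, an aluminium tube 60 mm across with a brass rim (65 mm across) that leans 32 degrees from vertical on the front (robot side) of the labeller. Own z points out of the bore along its axis (up and, at the labeller's yaw 0, towards the robot); own y is level. The bore is 54 mm wide at the mouth, narrows within 25 mm to 43.6 mm, and runs straight to the nut's seat, 110 mm below the mouth
- nut_seat (a point): centre of the seat at the bottom of the bore, 110 mm below the mouth, same axes as barrel_mouth. A hexagon nut 27 mm across flats sits on it: its top is 15 mm above the seat, its top 5 mm bevelled to 23 mm across flats. With the socket fully home the wrench's origin is within about 2 mm of this point; with the socket only resting on the nut's top it is about 15 mm above. Fully home, the wrench stands out of the mouth by 80 mm
- lock_nut (a joint): turn of the brass lock nut about the bore, rad: grows as the nut turns clockwise as seen looking into the mouth (tightening). It starts loose between 0 and 0.5 and stops hard at 1.35 (tight). It is stiff (about 0.15 N m) and stays where it is left. The flats repeat every 60 degrees; the socket has about 8 degrees of play either way, and how the flats lie is not known beforehand
- labeller: bench labeller for round jars, fixed to the table: aluminium side plates, black rollers, a roller frame leaning back to 370 mm high, a motor at its right (-y) side. Chassis plate 270 x 320 mm. Origin under the chassis, at table height; own x points away from the robot at yaw 0. The nut's seat is at (-100, 30, 55) mm in its frame; nothing of it nearer the robot than x = -60 mm is higher than 100 mm except the barrel
- rack: folded grey steel wrench rack, 270 (x) x 76 (y) x 84 mm high, fixed. Origin under its centre. The wrenches stand on its base at 6 mm height, in three places 85 mm apart along its own x (-85, 0, 85 mm), each passing a square hole 54 mm wide in the 6 mm upper deck, whose top is at 84 mm
- black_wrench: smaller T-wrench with a black handle, 165 mm long, handle 80 x 22 mm, in another place of the rack; origin at its lower end. To be left alone
- grey_wrench: smaller T-wrench with a grey handle, 150 mm long, handle 80 x 22 mm, in another place of the rack; origin at its lower end. To be left alone
- jar_a: full jar with white lid, 70 mm across, 108 mm high, standing left of the barrel; origin under its centre. To be left alone, like the next three
- jar_b: the same kind of jar, right of the barrel
- jar_c: the same kind of jar, between labeller and rack
- jar_d: the same kind of jar, in front of the rack
- label_roll: roll of blank green labels standing on its end face, 104 mm across, 70 mm high; origin under its centre. To be left alone

How it is judged:
By the outcome, as a careful person would: the job done as asked, in the order asked, and still so for the second after the job is handed in, with the robot touching nothing.
It also fails if it takes over 67 s, if anything falls off the work surface, if the arm or the gripper's body presses on something with over 40 N, if the wrist force passes 120 N, or if a joint passes its speed limit or range.

## Working session

There is one attempt and no reset: what is moved stays moved. The work goes in short steps, Python scripts to look and compute and a tool call to move; the robot and the scene stay as the last step left them, time stands still between calls to the robot, and variables do not carry over. Pictures are saved under pics/ and viewed, and the job is handed in when it is done.

Besides the shell and the picture viewer there is one more tool, called after "Emit:" as a command line: name --argument value ..., lists and objects as JSON in quotes. play_rows: Moves the arm, as the interface text tells. Its arguments: {"type":"object","properties":{"steps":{"type":"array","items":{"type":"array","items":{"type":"array","items":{"type":"number"}}}}},"required":["steps"]}

```bash
ls; mkdir -p pics
python3 - <<'E'
from plant import state,capture
import cv2
s=state();print({k:(v if not hasattr(v,'tolist') else v.tolist()) for k,v in s.items()})
for n in("scene","top","wrist"):
    c=capture(n);cv2.imwrite(f"pics/{n}0.png",c["pixels"]);print(n,{k:c[k] for k in c if k!="pixels"})
E
```

```text
pics
{'time_s': 0.0, 'joint_pos': [1.171825277077844, 0.41190206087187914, -0.012732650678476226, 1.5970642479152246, 0.005599702278098127, 1.1343244064553002, -0.08221403797511032], 'qvel': [-0.0009795758478057214, 0.0028390829170821404, 2.6624483933276882e-05, 0.0004877795989821338, 0.0012641004296237086, -0.0009830795685407342, -0.0006158119673602195], 'effort': [-0.00018773116607917473, -60.062642097473145, 0.6819084472954273, -29.94045317173004, 0.01375952793750912, 0.010692108480725437, 1.75783372924343e-05], 'position': [0.20278580873145818, -0.590641981934639, 0.23044336222937425], 'orientation': [-3.139933841857653, 0.00010993228911893027, 0.33080062819460987], 'contact_force': [-0.09225383847045532, 0.7686548424162403, -0.5711499000511538], 'wrist_torque': [0.026670682433778986, 0.026266306850300045, -0.006853974439846336], 'finger_gap': 0.08568397966348591}
scene {'fx': 456.03306184826266, 'fy': 456.03306184826266, 'cx': 322.24346836694, 'cy': 241.09624066530824, 'R': array([[ 0.60457054,  0.79639792, -0.01564661],
       [ 0.63629901, -0.49466476, -0.59197157],
       [-0
[... 163 characters left out ...]
002607, 'cy': 243.26606948511835, 'R': array([[ 0.02070996, -0.99977066, -0.00545175],
       [-0.99412171, -0.02001273, -0.10640262],
       [ 0.10626911,  0.0076233 , -0.99430818]]), 't': array([-0.01432617,  0.54548829,  1.32141118])}
wrist {'fx': 411.1994021934653, 'fy': 411.1994021934653, 'cx': 316.627174566233, 'cy': 246.81303681722449, 'T_tool_cam': array([[ 1.10562241e-03, -9.45001977e-01, -3.27062747e-01,
         8.42046752e-02],
       [ 9.99998822e-01,  6.96475284e-04,  1.36808791e-03,
        -7.77364079e-04],
       [-1.06505466e-03, -3.27063874e-01,  9.45001634e-01,
        -1.43034335e-01],
       [ 0.00000000e+00,  0.00000000e+00,  0.00000000e+00,
         1.00000000e+00]])}
```

View pics/scene0.png

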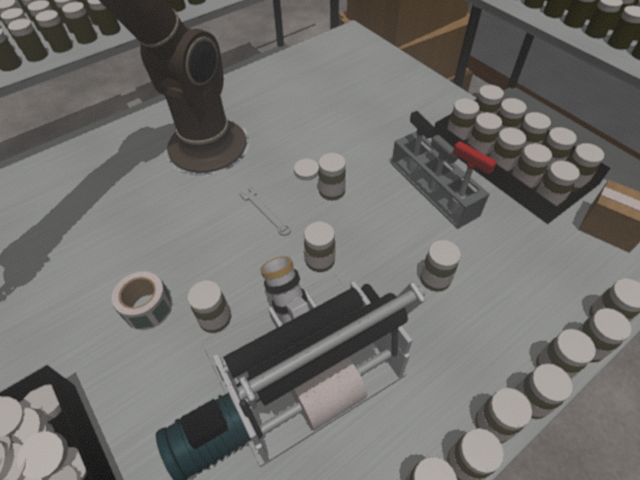

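View pics/top0.png

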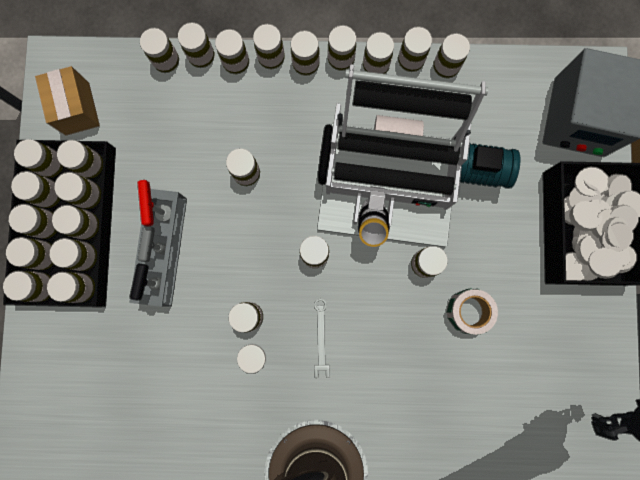

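View pics/wrist0.png

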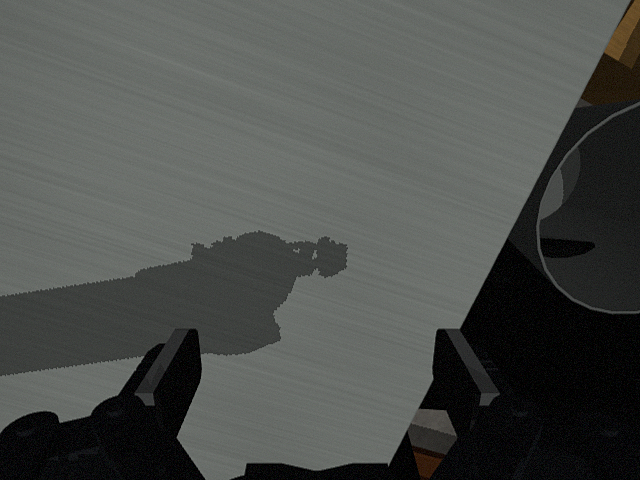

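The scene view shows the red handle at (475,157) and the brass rim at (277,267). In the top view, the red bar runs from (143,182) to (147,224), the rim is at (374,232), and the chassis front edge runs from (318,230) to (447,245). Next I'll measure these.

```bash
cat > h.py <<'E'
import numpy as np,cv2
from plant import state,capture
from scipy.spatial.transform import Rotation as Ro
def cam(c,T=None):
    if 'R' in c: return c['R'],c['t']
    s=state();M=np.eye(4);M[:3,:3]=Ro.from_euler('xyz',s['orientation']).as_matrix();M[:3,3]=s['position']
    W=np.linalg.inv(M@c['T_tool_cam']);return W[:3,:3],W[:3,3]
def ray(c,uv):
    R,t=cam(c);d=R.T@np.array([(uv[0]-c['cx'])/c['fx'],(uv[1]-c['cy'])/c['fy'],1]);return -R.T@t,d/np.linalg.norm(d)
def onz(c,uv,z):
    o,d=ray(c,uv);return o+d*(z-o[2])/d[2]
def tri(rs):
    A=np.zeros((3,3));b=np.zeros(3)
    for o,d in rs:
        P=np.eye(3)-np.outer(d,d);A+=P;b+=P@o
    x=np.linalg.solve(A,b);return x,[np.linalg.norm((np.eye(3)-np.outer(d,d))@(x-o)) for o,d in rs]
def proj(c,X):
    R,t=cam(c);p=R@np.asarray(X)+t;return np.array([c['fx']*p[0]/p[2]+c['cx'],c['fy']*p[1]/p[2]+c['cy']])
def redmask(im):
    b,g,r=[im[:,:,i].astype(int) for i in range(3)];return ((r>90)&(r>2.2*g)&(r>2.2*b)).astype(np.uint8)*255
def S():
    s=state();print('t',round(s['time_s'],3),'q',np.round(s['joint_pos'],2),'p',np.round(s['position'],4),'rpy',np.round(np.degrees(s['orientation']),2),'F',np.round(s['contact_force'],1),'M',np.round(s['wrist_torque'],2),'g',round(s['finger_gap'],4));return s
E
python3 - <<'E'
from h import *
C={n:capture(n) for n in("scene","top")}
for n,c in C.items():
    im=c['pixels'];big=cv2.resize(im,None,fx=3,fy=3,interpolation=cv2.INTER_CUBIC)
    m=redmask(im);k,l,st,ce=cv2.connectedComponentsWithStats(m)
    for i in range(1,k):
        if st[i,4]>40: print(n,'red',st[i],ce[i])
    hsv=cv2.cvtColor(im,cv2.COLOR_BGR2HSV)
    mb=cv2.inRange(hsv,(10,90,70),(30,255,255));k,l,st,ce=cv2.connectedComponentsWithStats(mb)
    for i in range(1,k):
        if st[i,4]>40: print(n,'brass',st[i],ce[i])
T=C['top']['pixels'];Sc=C['scene']['pixels']
def crop(im,x0,y0,w,h,f,name):
    cv2.imwrite(name,cv2.resize(im[y0:y0+h,x0:x0+w],None,fx=f,fy=f,interpolation=cv2.INTER_CUBIC))
crop(T,110,160,100,160,3.7,'pics/a1.png');crop(Sc,380,100,130,130,4.5,'pics/a2.png')
crop(T,300,180,180,120,4.4,'pics/a3.png');crop(Sc,240,240,80,80,7,'pics/a4.png')
E
```

```text
scene red [456 141  40  26 308] [475.38311688 153.55519481]
scene brass [ 398    0   72   58 2276] [435.45035149  20.56370826]
scene brass [340  13  10   9  54] [343.98148148  17.46296296]
scene brass [606 181  34  19 229] [623.1790393  189.34061135]
scene brass [598 196  42  26 398] [619.21105528 208.02261307]
scene brass [261 257  31  22 187] [278.4973262  271.14973262]
top red [138 180  13  45 436] [143.91743119 201.91743119]
top brass [ 60  66  24  51 650] [71.44923077 91.13846154]
top brass [ 35  73  23  50 588] [46.13605442 97.88095238]
top brass [359 218  30  29 268] [373.18656716 230.02985075]
top brass [459 296  33  32 188] [476.06914894 312.37765957]
```

```bash
cd pics; python3 -c "
import cv2,numpy as np
a=cv2.imread('a1.png');b=cv2.imread('a2.png');o=np.zeros((600,800,3),np.uint8)
a=cv2.resize(a,(360,576));b=cv2.resize(b,(430,430));o[:576,:360]=a;o[:430,365:795]=b;cv2.imwrite('b1.png',o)"
```

```text
(no output)
```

View pics/b1.png

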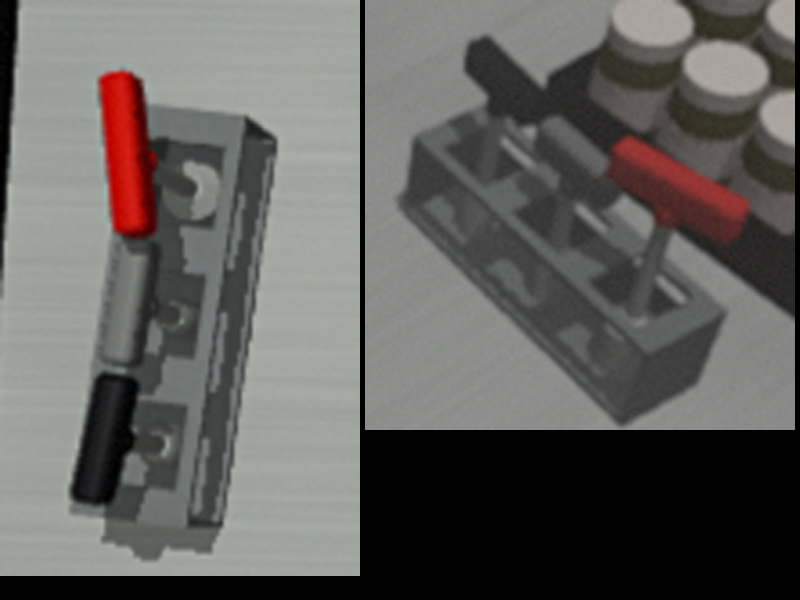

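View pics/a3.png

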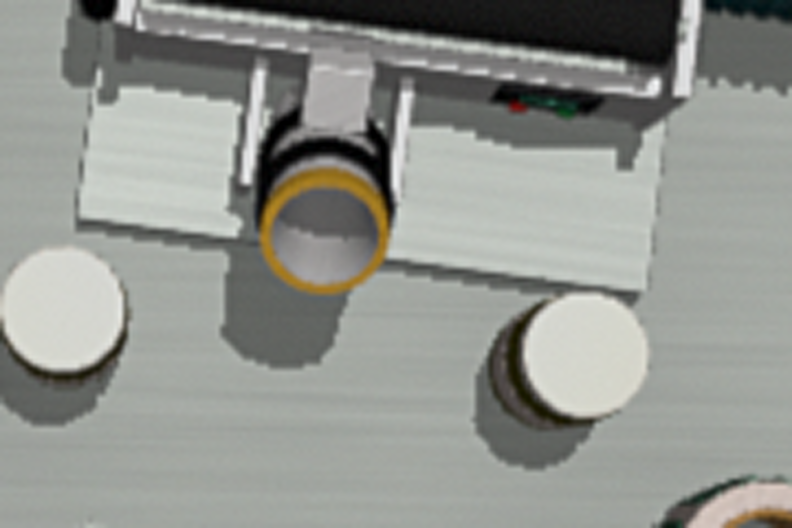

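View pics/a4.png

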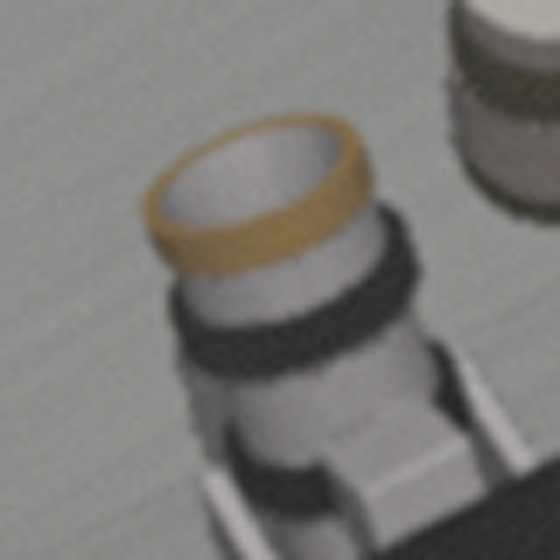

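Run:
```python
from h import *
C={n:capture(n) for n in("scene","top")}
c=C['top']
# red bar
for n in C:
    m=redmask(C[n]['pixels']);k,l,st,ce=cv2.connectedComponentsWithStats(m);i=1+np.argmax(st[1:,4])
    ys,xs=np.where(l==i);r=cv2.minAreaRect(np.c_[xs,ys].astype(np.float32));print(n,r)
    if n=='top':
        bp=cv2.boxPoints(r)
        for z in(.181,.196):print(z,[np.round(onz(c,p,z),4).tolist() for p in bp], onz(c,r[0],z))
        vx,vy,x0,y0=cv2.fitLine(np.c_[xs,ys].astype(np.float32),cv2.DIST_L2,0,.01,.01).ravel()
        a=onz(c,(x0-15*vx,y0-15*vy),.19);b=onz(c,(x0+15*vx,y0+15*vy),.19);print('bar angle',np.degrees(np.arctan2(*(b-a)[[1,0]])))
    C[n+'rc']=r[0]
print('tri red',tri([ray(C[n],C[n+'rc']) for n in('scene','top')]))
# mouth holes
E_={}
for n,(x,y,w,h) in dict(scene=(250,250,55,40),top=(350,210,50,45)).items():
    im=cv2.resize(C[n]['pixels'][y:y+h,x:x+w],None,fx=8,fy=8,interpolation=cv2.INTER_CUBIC)
    hsv=cv2.cvtColor(im,cv2.COLOR_BGR2HSV);m=cv2.inRange(hsv,(8,70,50),(35,255,255))
    m=cv2.morphologyEx(m,cv2.MORPH_CLOSE,np.ones((9,9)))
    cs,hi=cv2.findContours(m,cv2.RETR_CCOMP,cv2.CHAIN_APPROX_NONE)
    for q,hh in zip(cs,hi[0]):
        if len(q)>100:
            e=cv2.fitEllipse(q);ctr=((e[0][0]+.5)/8-.5+x,(e[0][1]+.5)/8-.5+y);print(n,'hole' if hh[3]>=0 else 'outer',ctr,np.array(e[1])/8,e[2],len(q))
            E_[n,hh[3]>=0]=ctr
try:
  for h in(True,False): print('mouth',h,tri([ray(C['scene'],E_['scene',h]),ray(C['top'],E_['top',h])]),onz(C['top'],E_['top',h],.148))
except KeyError as e:print(e)
def ang(p,q,z):
    a,b=onz(c,p,z),onz(c,q,z);return np.degrees(np.arctan2(*(b-a)[[1,0]])),a,b
f=lambda x,y:(x/4.4+300,y/4.4+180)
print('front edge',ang(f(78,220),f(635,293),.01),np.linalg.norm(np.subtract(*ang(f(78,220),f(635,293),.01)[1:])))
g=lambda x,y:(x/3.6+110-.0,y/3.6+160)
# rack right front/top deck edge
print('rack right edge',ang(g(246,117),g(189,524),.084),ang(g(152,106),g(246,117),.084))
```

```text
scene ((475.3302001953125, 153.4056396484375), (43.90211486816406, 7.7702860832214355), 29.05460548400879)Traceback (most recent call last):
  File "<stdin>", line 5, in <module>
RuntimeError: dictionary changed size during iteration
```

```bash
cat > m1.py <<'E'
from h import *
C={n:capture(n) for n in("scene","top")}
c=C['top'];rc={}
for n in C:
    m=redmask(C[n]['pixels']);k,l,st,ce=cv2.connectedComponentsWithStats(m);i=1+np.argmax(st[1:,4])
    ys,xs=np.where(l==i);r=cv2.minAreaRect(np.c_[xs,ys].astype(np.float32));print(n,r)
    if n=='top':
        bp=cv2.boxPoints(r)
        for z in(.181,.196):print(z,[np.round(onz(c,p,z),4).tolist() for p in bp], onz(c,r[0],z))
        vx,vy,x0,y0=cv2.fitLine(np.c_[xs,ys].astype(np.float32),cv2.DIST_L2,0,.01,.01).ravel()
        a=onz(c,(x0-15*vx,y0-15*vy),.19);b=onz(c,(x0+15*vx,y0+15*vy),.19);print('bar angle',np.degrees(np.arctan2(*(b-a)[[1,0]])))
    rc[n]=r[0]
print('tri red',tri([ray(C[n],rc[n]) for n in('scene','top')]))
E_={}
for n,(x,y,w,h) in dict(scene=(250,250,55,40),top=(350,210,50,45)).items():
    im=cv2.resize(C[n]['pixels'][y:y+h,x:x+w],None,fx=8,fy=8,interpolation=cv2.INTER_CUBIC)
    hsv=cv2.cvtColor(im,cv2.COLOR_BGR2HSV);m=cv2.inRange(hsv,(8,70,50),(35,255,255))
    m=cv2.morphologyEx(m,cv2.MORPH_CLOSE,np.ones((9,9)))
    cs,hi=cv2.findContours(m,cv2.RETR_CCOMP,cv2.CHAIN_APPROX_NONE)
    for q,hh in zip(cs,hi[0]):
        if len(q)>100:
            e=cv2.fitEllipse(q);ctr=((e[0][0]+.5)/8-.5+x,(e[0][1]+.5)/8-.5+y);print(n,'hole' if hh[3]>=0 else 'outer',ctr,np.array(e[1])/8,e[2],len(q))
            E_[n,bool(hh[3]>=0)]=ctr
for h in(True,False):
    try: print('mouth',h,tri([ray(C['scene'],E_['scene',h]),ray(C['top'],E_['top',h])]),onz(C['top'],E_['top',h],.148))
    except KeyError as e:print(e)
def ang(p,q,z):
    a,b=onz(c,p,z),onz(c,q,z);return np.degrees(np.arctan2(*(b-a)[[1,0]])),a,b
f=lambda x,y:(x/4.4+300,y/4.4+180)
print('front edge',ang(f(78,220),f(635,293),.01),np.linalg.norm(np.subtract(*ang(f(78,220),f(635,293),.01)[1:])))
g=lambda x,y:(x/3.6+110-.0,y/3.6+160)
print('rack right edge',ang(g(246,117),g(189,524),.084),ang(g(152,106),g(246,117),.084))
E
python3 m1.py
```

```text
scene ((475.3011474609375, 153.57565307617188), (43.79667282104492, 7.462865829467773), 29.357755661010742)
top ((143.95050048828125, 202.0049591064453), (44.57766342163086, 9.850868225097656), 84.2894058227539)
0.181 [[0.6594, 0.4016, 0.181], [0.662, 0.3803, 0.181], [0.5646, 0.3654, 0.181], [0.562, 0.3865, 0.181]] [0.61177492 0.38337371 0.181     ]
0.196 [[0.6561, 0.3963, 0.196], [0.6587, 0.3753, 0.196], [0.5625, 0.3606, 0.196], [0.56, 0.3814, 0.196]] [0.60913453 0.37837494 0.196     ]
bar angle -171.46856360673343
tri red (array([0.61033745, 0.38023766, 0.19238119]), [np.float64(0.0008141038126375251), np.float64(0.0008141038126374726)])
scene outer (276.2430229187012, 266.7283020019531) [20.65150261 30.69395065] 69.3259048461914 812
top outer (373.32744789123535, 232.00441551208496) [29.10113907 30.27169228] 76.29873657226562 690
top hole (373.3740177154541, 233.1840362548828) [21.81437874 23.9529438 ] 88.41656494140625 523
('scene', True)
mouth False (array([ 0.56074599, -0.11798436,  0.14574533]), [np.float64(0.0002688072014311717), np.float64(0.0002688072014312772)]) [ 0.56033343 -0.11803175  0.148     ]
front edge (np.float64(-96.38014497439212), array([0.58040875, 0.0072643 , 0.01      ]), array([ 0.54555935, -0.30440002,  0.01      ])) 0.31360665264165055
rack right edge (np.float64(174.87069406066922), array([0.653095  , 0.33592474, 0.084     ]), array([0.38822535, 0.35970029, 0.084     ])) (np.float64(-95.62128243601141), array([0.65918834, 0.39783266, 0.084     ]), array([0.653095  , 0.33592474, 0.084     ]))
```

```bash
cat >> h.py <<'E'
def plan(p,Rt,n,fing,pos=None,R0=None,straight=True):
    """rows to go from present (or given) pose to target"""
    s=state()
    p0=np.array(s['position']) if pos is None else pos
    R=Ro.from_euler('xyz',s['orientation']) if R0 is None else R0
    rv=(R.inv()*Rt).as_rotvec(degrees=True)/n
    rv=np.round(rv,2);d=(np.asarray(p)-p0)/n
    for i in range(n):
        t=R.inv().apply(d);print([*map(float,np.round(rv,2)),*map(float,np.round(t,4)),fing]);R=R*Ro.from_rotvec(rv,degrees=True)
def down(psi): return Ro.from_euler('xyz',[180,0,psi],degrees=True)
E
python3 - <<'E'
from h import *
c=capture('top');print(onz(c,(373.37,233.18),.148))
plan([.55,-.12,.30],down(173.6),15,.085)
E
```

```text
[ 0.5577123  -0.11815431  0.148     ]
[-0.0, -0.0, -10.31, 0.0321, -0.0222, -0.0046, 0.085]
[-0.0, -0.0, -10.31, 0.0355, -0.0161, -0.0046, 0.085]
[-0.0, -0.0, -10.31, 0.0378, -0.0095, -0.0046, 0.085]
[-0.0, -0.0, -10.31, 0.0389, -0.0025, -0.0046, 0.085]
[-0.0, -0.0, -10.31, 0.0388, 0.0045, -0.0046, 0.085]
[-0.0, -0.0, -10.31, 0.0373, 0.0113, -0.0046, 0.085]
[-0.0, -0.0, -10.31, 0.0347, 0.0178, -0.0046, 0.085]
[-0.0, -0.0, -10.31, 0.0309, 0.0237, -0.0046, 0.085]
[-0.0, -0.0, -10.31, 0.0262, 0.0289, -0.0046, 0.085]
[-0.0, -0.0, -10.31, 0.0206, 0.0331, -0.0046, 0.085]
[-0.0, -0.0, -10.31, 0.0143, 0.0363, -0.0046, 0.085]
[-0.0, -0.0, -10.31, 0.0076, 0.0383, -0.0046, 0.085]
[-0.0, -0.0, -10.31, 0.0006, 0.039, -0.0046, 0.085]
[-0.0, -0.0, -10.31, -0.0063, 0.0385, -0.0046, 0.085]
[-0.0, -0.0, -10.31, -0.0131, 0.0367, -0.0046, 0.085]
```

Emit:
play_rows --steps '[[[0,0,-10.3,0.032,-0.022,-0.005,0.085],[0,0,-10.3,0.036,-0.016,-0.005,0.085],[0,0,-10.3,0.038,-0.01,-0.005,0.085],[0,0,-10.3,0.039,-0.003,-0.005,0.085],[0,0,-10.3,0.039,0.005,-0.005,0.085]]]'

```text
time_s: 1.12
position: [0.3199, -0.4324, 0.2567]
orientation: [3.141, 0.0, 1.235]
contact_force: [0.3, -0.3, 0.8]
finger_gap: 0.085
```

Emit:
play_rows --steps '[[[0,0,-10.3,0.037,0.011,-0.005,0.085],[0,0,-10.3,0.035,0.018,-0.005,0.085],[0,0,-10.3,0.031,0.024,-0.005,0.085],[0,0,-10.3,0.026,0.029,-0.005,0.085],[0,0,-10.3,0.021,0.033,-0.005,0.085]]]'

```text
time_s: 1.75
position: [0.4357, -0.2752, 0.2817]
orientation: [3.142, 0.001, 2.134]
contact_force: [-0.0, -0.3, -0.4]
finger_gap: 0.0851
```

Emit:
play_rows --steps '[[[0,0,-10.3,0.014,0.036,-0.005,0.085],[0,0,-10.3,0.008,0.038,-0.005,0.085],[0,0,-10.3,0.001,0.039,-0.005,0.085],[0,0,-10.3,-0.006,0.038,-0.005,0.085],[0,0,-10.3,-0.013,0.037,0,0.085]]]'

```text
time_s: 2.38
position: [0.5505, -0.1187, 0.3019]
orientation: [-3.141, 0.001, 3.033]
contact_force: [0.1, -0.5, -0.3]
finger_gap: 0.0849
```

Emit:
play_rows --steps '[[[0,0,0,0,0,0,0.085],[0,0,0,0,0,0,0.085]]]'

```text
time_s: 2.62
position: [0.5494, -0.1201, 0.3011]
orientation: [-3.141, -0.001, 3.026]
contact_force: [0.6, 0.4, -0.4]
finger_gap: 0.0849
```

Run:
```python
from h import *
S();c=capture('wrist');cv2.imwrite('pics/w1.png',c['pixels'])
```

```text
t 2.625 q [ 0.69  0.34 -0.73  1.62  0.23  1.28  1.38] p [ 0.5494 -0.1201  0.3011] rpy [-1.7997e+02 -3.0000e-02  1.7335e+02] F [ 0.6  0.4 -0.4] M [-0.02  0.    0.  ] g 0.0849
```

View pics/w1.png

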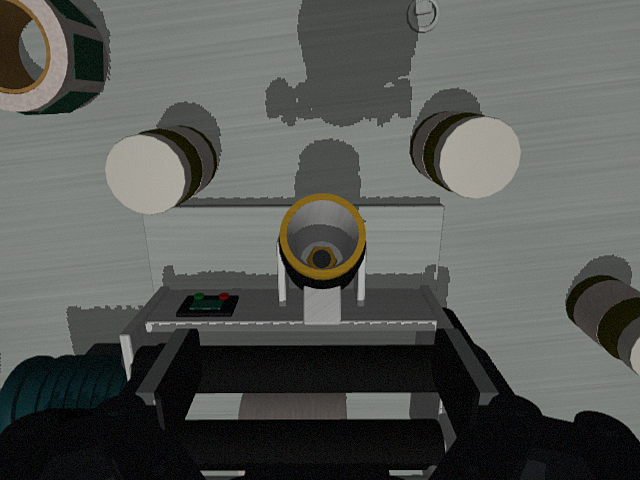

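The wrist view looks into the barrel. The brass rim is centred near (323,238), the nut shows at (321,257), and jars stand to either side at (147,175) and (480,156). I'll zoom in on the nut and triangulate the rim.

```bash
cat > m2.py <<'E'
from h import *
import sys
c=capture('wrist');s=S()
x,y,w,h=270,185,110,110
im=cv2.resize(c['pixels'][y:y+h,x:x+w],None,fx=8,fy=8,interpolation=cv2.INTER_CUBIC)
hsv=cv2.cvtColor(im,cv2.COLOR_BGR2HSV);m=cv2.inRange(hsv,(8,120,90),(35,255,255))
cs,hi=cv2.findContours(m,cv2.RETR_CCOMP,cv2.CHAIN_APPROX_NONE)
Ct=capture('top');Cs=capture('scene')
for q,hh in zip(cs,hi[0]):
    if len(q)>600:
        e=cv2.fitEllipse(q);ctr=((e[0][0]+.5)/8-.5+x,(e[0][1]+.5)/8-.5+y);print('hole' if hh[3]>=0 else 'outer',ctr,np.array(e[1])/8,e[2],len(q))
        print(onz(c,ctr,.148), tri([ray(c,ctr),ray(Ct,(373.37,233.0))]))
z=cv2.resize(c['pixels'][230:275,295:350],None,fx=13,fy=13,interpolation=cv2.INTER_CUBIC)
cv2.imwrite('pics/w1z.png',np.clip(z.astype(float)*1.8,0,255).astype(np.uint8))
cv2.imwrite('pics/w1y.png',im[:600,:800])
E
python3 m2.py
```

```text
t 2.725 q [ 0.69  0.34 -0.73  1.62  0.23  1.28  1.38] p [ 0.5491 -0.1209  0.3012] rpy [-1.7995e+02 -2.0000e-02  1.7328e+02] F [-0.2 -0.1 -0.8] M [-0.02 -0.04  0.04] g 0.085
outer (323.0551567077637, 235.71496963500977) [85.5917511  85.60575104] 16.540842056274414 1972
[ 0.55867404 -0.11659806  0.148     ] (array([ 0.55722945, -0.11708856,  0.15327161]), [np.float64(0.0006417384060958247), np.float64(0.000641738406095774)])
hole (323.0575370788574, 234.4432029724121) [69.89182281 72.13770294] 92.29603576660156 1620
[ 0.55767312 -0.11648513  0.148     ] (array([ 0.55771938, -0.11726968,  0.14883294]), [np.float64(0.0008524820827182266), np.float64(0.0008524820827182101)])
```

View pics/w1z.png

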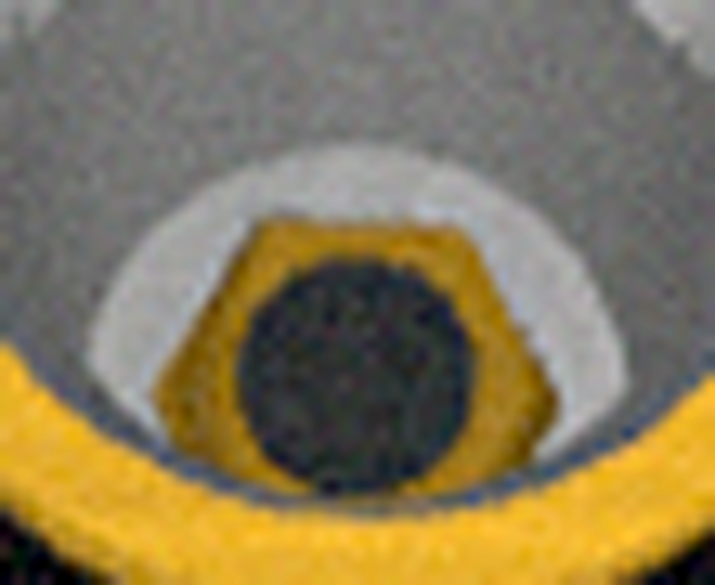

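View pics/w1y.png

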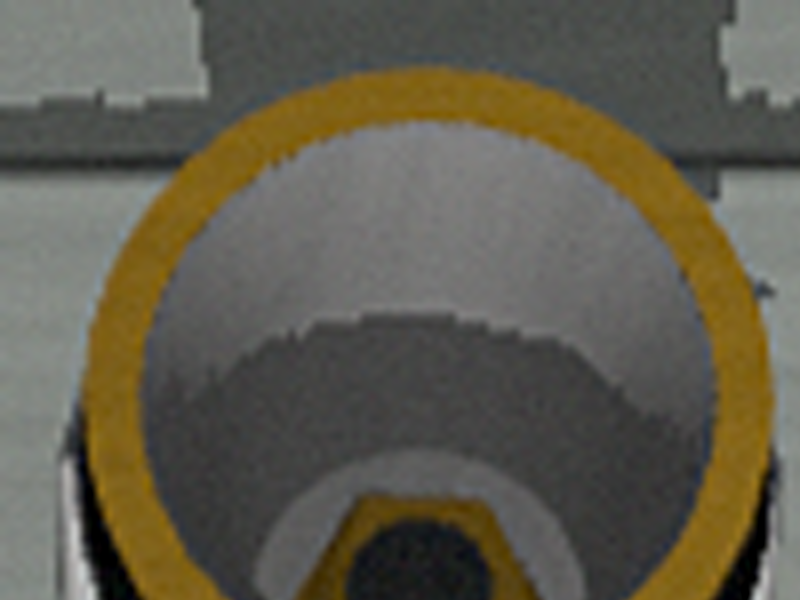

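Run:
```python
from h import *
c=capture('wrist')
M=np.array([.5577,-.117,.1485])
f=lambda x,y:((x+.5)/13-.5+295,(y+.5)/13-.5+230)
def bar(yaw): return Ro.from_euler('z',yaw,degrees=True)*Ro.from_euler('y',-32,degrees=True)
for yaw in(-5.5,-6.5,-7.5):
    B=bar(yaw);zb=B.apply([0,0,1])
    print(yaw,proj(c,M-.095*zb),f(356,375),proj(c,M))
    V=[]
    for p in[(155,397),(260,218),(467,223),(557,402)]:
        o,d=ray(c,f(*p));P0=M-.100*zb;X=o+d*((P0-o)@zb)/(d@zb);V.append(B.inv().apply(X-P0))
    V=np.array(V);print(np.round(V[:,:2]*1e3,1));e=np.diff(V,axis=0);print('edge dirs',np.degrees(np.arctan2(e[:,1],e[:,0])))
# chassis edge in wrist
print([onz(c,p,.008) for p in((165,206),(438,206))])
g=cv2.cvtColor(c['pixels'],cv2.COLOR_BGR2GRAY);
for u in(180,220,260,380,410,435):
    col=g[190:220,u].astype(int);print(u,col.tolist())
```

```text
-5.5 [321.91383018 258.94990023] (321.9230769230769, 258.38461538461536) [322.06856702 234.61103401]
[[ -0.1 -15.3]
 [-14.   -7.1]
 [-13.3   8.8]
 [  0.8  15.3]]
edge dirs [149.35705645  87.54120444  24.84235957]
-6.5 [321.01663451 258.95824097] (321.9230769230769, 258.38461538461536) [322.06856702 234.61103401]
[[  0.1 -14.4]
 [-13.9  -6.4]
 [-13.4   9.5]
 [  0.6  16.3]]
edge dirs [150.23814247  88.51033037  25.7184936 ]
-7.5 [320.11947384 258.95194311] (321.9230769230769, 258.38461538461536) [322.06856702 234.61103401]
[[  0.4 -13.5]
 [-13.8  -5.7]
 [-13.6  10.2]
 [  0.3  17.2]]
edge dirs [151.11623996  89.47964362  26.59751355]
[array([ 0.54990634, -0.28628519,  0.008     ]), array([0.58389002, 0.00829848, 0.008     ])]
180 [168, 166, 168, 165, 166, 173, 171, 161, 129, 85, 60, 64, 56, 28, 44, 50, 57, 99, 135, 139, 135, 138, 136, 134, 133, 132, 133, 136, 136, 137]
220 [124, 129, 127, 127, 124, 126, 130, 92, 69, 73, 83, 76, 74, 78, 54, 39, 70, 105, 135, 140, 137, 140, 134, 130, 128, 128, 136, 134, 136, 134]
260 [130, 130, 129, 128, 129, 128, 133, 102, 71, 75, 77, 78, 79, 85, 60, 37, 80, 113, 135, 141, 133, 131, 132, 130, 130, 130, 131, 138, 134, 135]
380 [131, 124, 131, 129, 134, 136, 93, 71, 78, 77, 78, 72, 80, 71, 52, 59, 102, 138, 142, 140, 139, 137, 137, 132, 133, 138, 130, 133, 137, 141]
410 [127, 133, 132, 128, 130, 130, 142, 98, 72, 75, 75, 76, 79, 63, 45, 72, 113, 136, 142, 141, 139, 138, 136, 136, 133, 133, 130, 132, 139, 137]
435 [134, 128, 129, 131, 129, 130, 92, 68, 72, 78, 76, 80, 79, 56, 40, 81, 115, 141, 142, 136, 138, 134, 134, 136, 136, 134, 135, 130, 143, 145]
```

Run:
```python
from h import *
plan([.611,.381,.295],down(188.5),10,.085)
```

```text
[-0.0, -0.0, -1.52, -0.0003, 0.0505, 0.0006, 0.085]
[-0.0, -0.0, -1.52, -0.0016, 0.0505, 0.0006, 0.085]
[-0.0, -0.0, -1.52, -0.003, 0.0504, 0.0006, 0.085]
[-0.0, -0.0, -1.52, -0.0043, 0.0503, 0.0006, 0.085]
[-0.0, -0.0, -1.52, -0.0057, 0.0502, 0.0006, 0.085]
[-0.0, -0.0, -1.52, -0.007, 0.05, 0.0006, 0.085]
[-0.0, -0.0, -1.52, -0.0083, 0.0498, 0.0006, 0.085]
[-0.0, -0.0, -1.52, -0.0096, 0.0496, 0.0006, 0.085]
[-0.0, -0.0, -1.52, -0.0109, 0.0493, 0.0006, 0.085]
[-0.0, -0.0, -1.52, -0.0123, 0.049, 0.0006, 0.085]
```

Emit:
play_rows --steps '[[[0,0,-1.5,0,0.05,0.001,0.085],[0,0,-1.5,-0.002,0.05,0.001,0.085],[0,0,-1.5,-0.003,0.05,0.001,0.085],[0,0,-1.5,-0.004,0.05,0.001,0.085],[0,0,-1.5,-0.006,0.05,0,0.085]]]'

```text
time_s: 3.5
position: [0.5802, 0.13, 0.2974]
orientation: [-3.141, 0.0, -3.126]
contact_force: [-0.1, 0.2, 0.8]
finger_gap: 0.0851
```

Emit:
play_rows --steps '[[[0,0,-1.5,-0.007,0.05,0.001,0.085],[0,0,-1.5,-0.008,0.05,0.001,0.085],[0,0,-1.5,-0.01,0.05,0,0.085],[0,0,-1.5,-0.011,0.05,0,0.085],[0,0,-1.5,-0.012,0.05,0,0.085]]]'

```text
time_s: 4.12
position: [0.6114, 0.3828, 0.2952]
orientation: [-3.141, 0.0, -2.995]
contact_force: [0.5, 0.0, -0.0]
finger_gap: 0.0848
```

Emit:
play_rows --steps '[[[0,0,0,0,0,0,0.085],[0,0,0,0,0,0,0.085]]]'

```text
time_s: 4.38
position: [0.611, 0.3815, 0.2949]
orientation: [-3.141, -0.0, -2.995]
contact_force: [0.1, -0.4, -0.1]
finger_gap: 0.0847
```

Run:
```python
from h import *
S();c=capture('wrist');cv2.imwrite('pics/w2.png',c['pixels'])
m=redmask(c['pixels']);k,l,st,ce=cv2.connectedComponentsWithStats(m)
for i in range(1,k):
    if st[i,4]>200:
        ys,xs=np.where(l==i);r=cv2.minAreaRect(np.c_[xs,ys].astype(np.float32));print(r,st[i]);b=cv2.boxPoints(r)
        print([np.round(onz(c,p,.196),4) for p in b],onz(c,r[0],.196),onz(c,ce[i],.196))
        vx,vy,x0,y0=cv2.fitLine(np.c_[xs,ys].astype(np.float32),cv2.DIST_L2,0,.01,.01).ravel()
        a=onz(c,(x0-15*vx,y0-15*vy),.196);b=onz(c,(x0+15*vx,y0+15*vy),.196);print('bar angle',np.degrees(np.arctan2(*(b-a)[[1,0]])))
```

```text
t 4.375 q [-0.19  0.66 -0.79  1.2   0.46  1.46  0.79] p [0.611  0.3815 0.2949] rpy [-1.7995e+02 -1.0000e-02 -1.7159e+02] F [ 0.1 -0.4 -0.1] M [-0.01 -0.    0.01] g 0.0847
((318.0, 242.0), (142.0, 32.0), 90.0) [ 302  171   33  143 3743]
[array([0.5653, 0.3656, 0.196 ]), array([0.5626, 0.3841, 0.196 ]), array([0.6547, 0.399 , 0.196 ]), array([0.6578, 0.3781, 0.196 ])] [0.60732795 0.38128817 0.196     ] [0.61258141 0.38214786 0.196     ]
bar angle -171.5386728429623
```

View pics/w2.png

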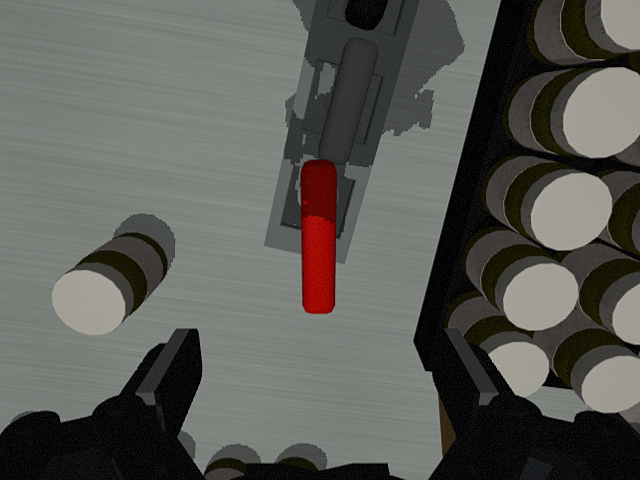

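Run:
```python
from h import *
im=cv2.imread('pics/w2.png');s=state();c=capture('wrist')
for v in list(range(150,176,2))+list(range(306,320,2)):print(v,im[v,310:326].mean(0).round().tolist(),end=' ')
print()
for v in(160,164,168,313): 
    P=onz(c,(318,v),.196);R=Ro.from_euler('xyz',s['orientation']);print(v,P,R.inv().apply(P-s['position']))
```

```text
150 [49.0, 49.0, 47.0] 152 [49.0, 50.0, 48.0] 154 [47.0, 48.0, 46.0] 156 [58.0, 59.0, 56.0] 158 [73.0, 74.0, 65.0] 160 [4.0, 4.0, 60.0] 162 [3.0, 4.0, 61.0] 164 [4.0, 5.0, 70.0] 166 [3.0, 4.0, 80.0] 168 [4.0, 5.0, 87.0] 170 [2.0, 5.0, 88.0] 172 [2.0, 4.0, 90.0] 174 [4.0, 4.0, 93.0] 306 [2.0, 7.0, 159.0] 308 [4.0, 10.0, 160.0] 310 [2.0, 4.0, 152.0] 312 [1.0, 1.0, 139.0] 314 [118.0, 122.0, 124.0] 316 [129.0, 134.0, 128.0] 318 [126.0, 132.0, 126.0] 
160 [0.55782157 0.37361662 0.196     ] [0.05412806 0.00099786 0.0991978 ]
164 [0.56009826 0.37395408 0.196     ] [0.0518265  0.00100173 0.09919853]
168 [0.5623894  0.37429369 0.196     ] [0.04951033 0.00100562 0.09919927]
313 [0.65653788 0.38824892 0.196     ] [-0.04566665  0.00116567  0.09922948]
```

Emit:
play_rows --steps '[[[0,0,0,0.003,0.001,0.02,0.085],[0,0,0,0,0,0.05,0.085],[0,0,0,0,0,0.04,0.085],[0,0,0,0,0,0.022,0.085],[0,0,0,0,0,0,0.085]]]'

```text
time_s: 5.1
position: [0.6078, 0.3812, 0.1623]
orientation: [-3.14, -0.002, -2.996]
contact_force: [-0.0, -1.0, 0.2]
finger_gap: 0.0848
```

Emit:
play_rows --steps '[[[0,0,0,0,0,0,0.01],[0,0,0,0,0,0,0.01],[0,0,0,0,0,0,0.01],[0,0,0,0,0,0,0.01]]]'

```text
time_s: 5.6
position: [0.6079, 0.3828, 0.1642]
orientation: [3.141, 0.001, -2.994]
contact_force: [-0.9, 0.1, 4.6]
finger_gap: 0.0215
```

```bash
python3 -c "
from h import *
S()"
```

```text
t 5.6 q [-0.19  0.74 -0.76  1.37  0.52  1.23  0.73] p [0.6079 0.3828 0.1642] rpy [ 1.7999e+02  7.0000e-02 -1.7155e+02] F [-0.9  0.1  4.6] M [-0.17  0.13  0.03] g 0.0215
```

Emit:
play_rows --steps '[[[0,0,0,0,0,-0.012,0.01],[0,0,0,0,0,-0.025,0.01],[0,0,0,0,0,-0.045,0.01],[0,0,0,0,0,-0.055,0.01],[0,0,0,0,0,-0.05,0.01]]]'

```text
time_s: 6.22
position: [0.6072, 0.3826, 0.3521]
orientation: [3.142, -0.001, -2.994]
contact_force: [1.1, 0.4, -4.4]
finger_gap: 0.021
```

Emit:
play_rows --steps '[[[0,0,0,0,0,-0.02,0.01],[0,0,0,0,0,0,0.01]]]'

```text
time_s: 6.48
position: [0.6075, 0.3834, 0.3721]
orientation: [3.14, 0.002, -2.994]
contact_force: [0.1, 0.6, -5.6]
finger_gap: 0.0208
```

Run:
```python
from h import *
S()
o=np.zeros((480,800,3),np.uint8);
a=capture('scene')['pixels'];b=capture('wrist')['pixels'];t=capture('top')['pixels']
o[:480,:400]=cv2.resize(a[60:300,360:560],(400,480));o[:300,400:]=cv2.resize(b,(400,300));o[300:,400:]=cv2.resize(t[150:330,60:460],(400,180))
cv2.imwrite('pics/c1.png',o)
```

```text
t 6.475 q [-0.22  0.63 -0.8   1.07  0.43  1.6   0.82] p [0.6075 0.3834 0.3721] rpy [ 1.7992e+02  1.2000e-01 -1.7152e+02] F [ 0.1  0.6 -5.6] M [-0.06  0.03  0.03] g 0.0208
```

View pics/c1.png

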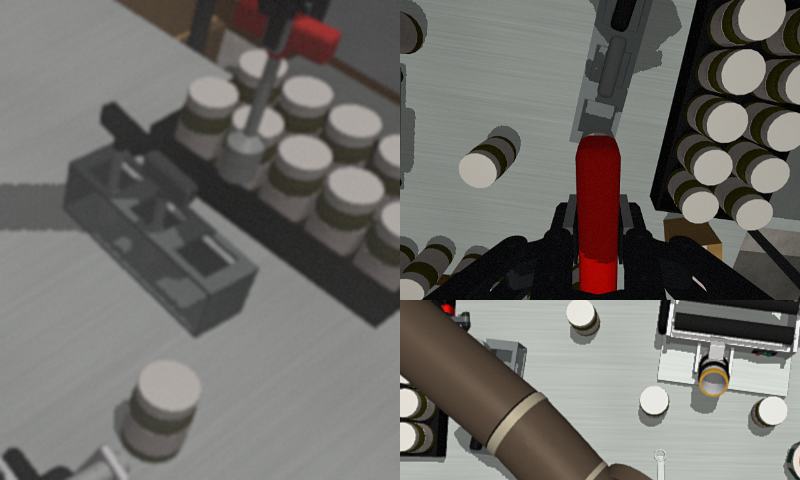

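```bash
cat >> h.py <<'E'
M=np.array([.5577,-.117,.1485]);YAW=-6.2
B=Ro.from_euler('z',YAW,degrees=True)*Ro.from_euler('y',-32,degrees=True)
ZB=B.apply([0,0,1])
def hand(a):
    x=B.apply([np.cos(np.radians(a)),np.sin(np.radians(a)),0]);z=-ZB;return Ro.from_matrix(np.c_[x,np.cross(z,x),z])
def inb(p): return B.inv().apply(np.asarray(p)-M)
def BS():
    s=S();R=B.inv()*Ro.from_euler('xyz',s['orientation']);x=R.as_matrix()[:,0];z=R.as_matrix()[:,2]
    o=np.array(s['position'])+Ro.from_euler('xyz',s['orientation']).apply([0,0,.158])
    print('wrench origin in mouth frame mm',np.round(inb(o)*1e3,1),'tcp',np.round(inb(s['position'])*1e3,1),'a',round(np.degrees(np.arctan2(x[1],x[0])),2),'tiltxy deg',np.round(np.degrees(-z[:2]),2),'Fb',np.round(B.inv().apply(s['contact_force']),1))
E
python3 - <<'E'
from h import *
plan(M+.190*ZB,hand(178),12,.01)
E
```

```text
[0.29, -2.67, 1.36, 0.0183, -0.0384, 0.005, 0.01]
[0.29, -2.67, 1.36, 0.0176, -0.0388, 0.0044, 0.01]
[0.29, -2.67, 1.36, 0.0169, -0.0392, 0.0037, 0.01]
[0.29, -2.67, 1.36, 0.0161, -0.0396, 0.0032, 0.01]
[0.29, -2.67, 1.36, 0.0153, -0.0399, 0.0026, 0.01]
[0.29, -2.67, 1.36, 0.0145, -0.0403, 0.0022, 0.01]
[0.29, -2.67, 1.36, 0.0136, -0.0406, 0.0017, 0.01]
[0.29, -2.67, 1.36, 0.0127, -0.0409, 0.0013, 0.01]
[0.29, -2.67, 1.36, 0.0118, -0.0412, 0.0009, 0.01]
[0.29, -2.67, 1.36, 0.0108, -0.0414, 0.0006, 0.01]
[0.29, -2.67, 1.36, 0.0099, -0.0417, 0.0004, 0.01]
[0.29, -2.67, 1.36, 0.0089, -0.0419, 0.0001, 0.01]
```

Emit:
play_rows --steps '[[[0.3,-2.7,1.4,0.018,-0.038,0.003,0.01],[0.3,-2.7,1.4,0.018,-0.039,0.004,0.01],[0.3,-2.7,1.4,0.017,-0.039,0.004,0.01],[0.3,-2.7,1.4,0.016,-0.04,0.003,0.01],[0.3,-2.7,1.4,0.015,-0.04,0.003,0.01]]]'

```text
time_s: 7.25
position: [0.5439, 0.1772, 0.3452]
orientation: [-3.129, 0.235, -3.117]
contact_force: [0.3, -0.1, -3.4]
finger_gap: 0.021
```

Emit:
play_rows --steps '[[[0.3,-2.7,1.4,0.0145,-0.04,0.002,0.01],[0.3,-2.7,1.4,0.0135,-0.041,0.002,0.01],[0.3,-2.7,1.4,0.0125,-0.041,0.001,0.01],[0.3,-2.7,1.4,0.012,-0.041,0.001,0.01],[0.3,-2.7,1.4,0.011,-0.041,0.001,0.01]]]'

```text
time_s: 7.88
position: [0.4798, -0.0251, 0.3199]
orientation: [3.135, 0.471, 3.037]
contact_force: [0.4, 0.3, -4.8]
finger_gap: 0.0212
```

Emit:
play_rows --steps '[[[0.3,-2.6,1.3,0.01,-0.042,0,0.01],[0.3,-2.6,1.3,0.009,-0.042,0,0.01],[0,0,0,0,0,0,0.01],[0,0,0,0,0,0,0.01]]]'

```text
time_s: 8.38
position: [0.4551, -0.1043, 0.3106]
orientation: [3.118, 0.56, 2.985]
contact_force: [-0.3, 0.7, -4.4]
finger_gap: 0.0213
```

Run:
```python
from h import *
BS()
a=capture('scene');t=capture('top');w=capture('wrist')
o=np.zeros((600,800,3),np.uint8)
def crop(im,x,y,w_,h_): 
    return cv2.resize(im[y:y+h_,x:x+w_],(400,300),interpolation=cv2.INTER_CUBIC)
o[:300,:400]=crop(a['pixels'],200,170,160,120);o[:300,400:]=crop(t['pixels'],310,170,140,105);o[300:,:400]=cv2.resize(w['pixels'],(400,300))
for n,c in(('scene',a),('top',t)):cv2.imwrite(f'pics/{n}2.png',c['pixels'])
cv2.imwrite('pics/c2.png',o)
```

```text
t 8.375 q [ 0.59 -0.23 -0.37  2.24 -0.25  0.57  1.8 ] p [ 0.4551 -0.1043  0.3106] rpy [178.65  32.09 171.02] F [-0.3  0.7 -4.4] M [0.16 1.24 0.02] g 0.0213
wrench origin in mouth frame mm [-1.4  1.2 34.3] tcp [ -1.7   1.5 192.3] a 177.64 tiltxy deg [-0.11  0.13] Fb [-2.7  0.7 -3.6]
```

View pics/c2.png

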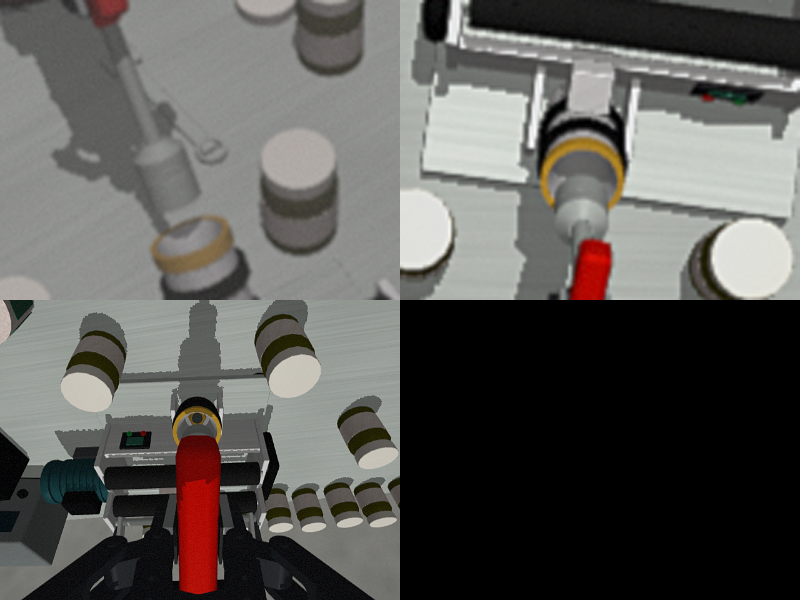

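Run:
```python
from h import *
s=state();R=Ro.from_euler('xyz',s['orientation']);o=np.array(s['position'])+R.apply([0,0,.158]);z=-R.as_matrix()[:,2]
X=R.as_matrix()[:,0];Y=R.as_matrix()[:,1]
out=np.zeros((480,800,3),np.uint8)
for k,(n,box) in enumerate((('scene',(225,165,100,120)),('top',(335,190,100,120)))):
    c=capture(n);im=cv2.imread(f'pics/{n}2.png');x,y,w,h=box
    big=cv2.resize(im[y:y+h,x:x+w],None,fx=4,fy=4,interpolation=cv2.INTER_CUBIC)
    def pt(P): u=proj(c,P);return tuple(int(round(v)) for v in((u[0]-x+.5)*4-.5,(u[1]-y+.5)*4-.5))
    th=np.linspace(0,2*np.pi,60)
    for h_,r in((0,.02),(.042,.02),(.052,.007),(.155,.007)):
        cv2.polylines(big,[np.array([pt(o+z*h_+r*(np.cos(t)*X+np.sin(t)*Y)) for t in th])],True,(0,255,0),1)
    cv2.line(big,pt(o),pt(o+z*.16),(0,255,255),1)
    Xb,Yb=B.apply([1,0,0]),B.apply([0,1,0])
    for r in(.027,.0325): cv2.polylines(big,[np.array([pt(M+r*(np.cos(t)*Xb+np.sin(t)*Yb)) for t in th])],True,(255,0,255),1)
    out[:480,k*400:k*400+400]=big
cv2.imwrite('pics/c3.png',out)
```

```text
(no output)
```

View pics/c3.png

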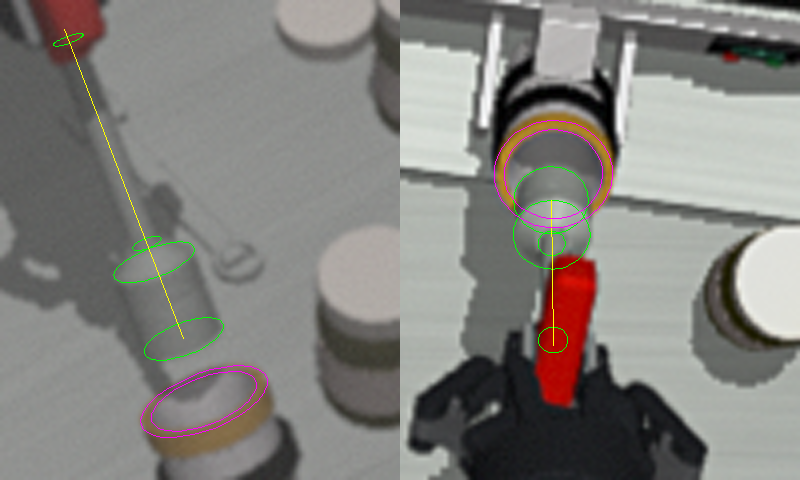

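Run:
```python
import cv2,numpy as np
a=cv2.imread('pics/scene2.png')[165:285,225:325];b=cv2.imread('pics/top2.png')[190:290,350:420]
a=cv2.resize(a,None,fx=5,fy=5,interpolation=cv2.INTER_CUBIC);b=cv2.resize(b,(300,430),interpolation=cv2.INTER_CUBIC)
o=np.zeros((600,800,3),np.uint8);o[:,:500]=a;o[:430,500:]=b
cv2.imwrite('pics/c4.png',np.clip(o*1.5,0,255).astype(np.uint8))
```

```text
(no output)
```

View pics/c4.png

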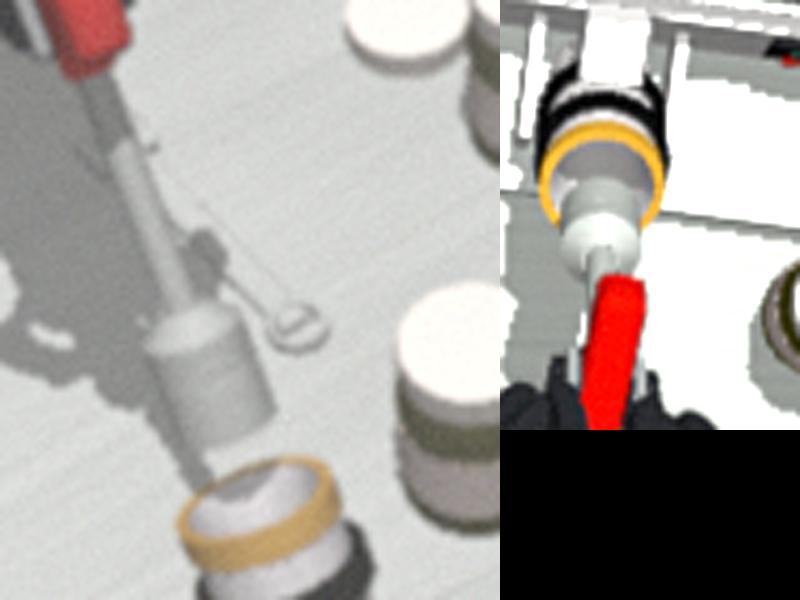

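Emit:
play_rows --steps '[[[0,0,0,-0.0014,-0.0012,0.01,0.01],[0,0,0,0,0,0.015,0.01],[0,0,0,0,0,0.015,0.01],[0,0,0,0,0,0.01,0.01],[0,0,0,0,0,0.005,0.01]]]'

```text
time_s: 9.25
position: [0.4864, -0.1095, 0.2653]
orientation: [3.118, 0.562, 2.985]
contact_force: [-1.3, 0.4, -4.3]
finger_gap: 0.0216
```

```bash
python3 -c "
from h import *
BS()"
```

```text
t 9.25 q [ 0.6  -0.1  -0.43  2.26 -0.18  0.42  1.73] p [ 0.4864 -0.1095  0.2653] rpy [178.64  32.19 171.01] F [-1.3  0.4 -4.3] M [0.28 1.42 0.03] g 0.0216
wrench origin in mouth frame mm [  1.7  -0.6 -20.9] tcp [  1.1  -0.3 137.1] a 177.64 tiltxy deg [-0.22  0.13] Fb [-3.4  0.3 -2.9]
```

Emit:
play_rows --steps '[[[0,0,0,0.001,0,0.006,0.01],[0,0,0,0,0,0.006,0.01],[0,0,0,0,0,0.006,0.01],[0,0,0,0,0,0.004,0.01],[0,0,0,0,0,0,0.01]]]'

```text
time_s: 9.88
position: [0.497, -0.1108, 0.2466]
orientation: [3.118, 0.562, 2.985]
contact_force: [-0.4, 0.2, -6.0]
finger_gap: 0.0214
```

```bash
python3 -c "
from h import *
BS()"
```

```text
t 9.875 q [ 0.61 -0.05 -0.45  2.27 -0.13  0.36  1.68] p [ 0.497  -0.1108  0.2466] rpy [178.65  32.22 171.  ] F [-0.4  0.2 -6. ] M [0.4  1.79 0.13] g 0.0214
wrench origin in mouth frame mm [  0.9  -0.8 -42.5] tcp [  0.2  -0.4 115.5] a 177.63 tiltxy deg [-0.24  0.14] Fb [-3.6  0.2 -4.9]
```

Emit:
play_rows --steps '[[[0,0,0,0,0,0.01,0.01],[0,0,0,0,0,0.01,0.01],[0,0,0,0,0,0.01,0.01],[0,0,0,0,0,0.01,0.01],[0,0,0,0,0,0.004,0.01]]]'

```text
time_s: 10.5
position: [0.5207, -0.1135, 0.2092]
orientation: [3.118, 0.563, 2.984]
contact_force: [-1.4, 1.0, -4.4]
finger_gap: 0.0209
```

```bash
python3 -c "
from h import *
BS()"
```

```text
t 10.5 q [ 0.58  0.06 -0.46  2.28  0.07  0.25  1.49] p [ 0.5207 -0.1135  0.2092] rpy [178.63  32.24 170.99] F [-1.4  1.  -4.4] M [0.36 1.81 0.13] g 0.0209
wrench origin in mouth frame mm [  1.4  -0.8 -86.9] tcp [ 0.7 -0.5 71.1] a 177.63 tiltxy deg [-0.26  0.13] Fb [-3.6  0.8 -2.9]
```

Emit:
play_rows --steps '[[[0,0,0,0,0,0.004,0.01],[0,0,0,0,0,0.004,0.01],[0,0,0,0,0,0.003,0.01],[0,0,0,0,0,0.002,0.01],[0,0,0,0,0,0,0.01]]]'

```text
time_s: 11.12
position: [0.5272, -0.1143, 0.1987]
orientation: [3.118, 0.563, 2.985]
contact_force: [-1.5, 0.3, -5.7]
finger_gap: 0.0212
```

```bash
python3 -c "
from h import *
BS()"
```

```text
t 11.125 q [ 0.55  0.09 -0.44  2.28  0.14  0.22  1.42] p [ 0.5272 -0.1143  0.1987] rpy [178.67  32.24 171.01] F [-1.5  0.3 -5.7] M [0.4  2.   0.12] g 0.0212
wrench origin in mouth frame mm [  1.3  -1.  -99.2] tcp [ 0.6 -0.6 58.8] a 177.64 tiltxy deg [-0.26  0.16] Fb [-4.4  0.1 -4.1]
```

Emit:
play_rows --steps '[[[0,0,0,0,0,0.003,0.01],[0,0,0,0,0,0.003,0.01],[0,0,0,0,0,0.002,0.01],[0,0,0,0,0,0,0.01]]]'

```text
time_s: 11.62
position: [0.5314, -0.1147, 0.1916]
orientation: [3.118, 0.562, 2.985]
contact_force: [-1.6, 1.2, -7.1]
finger_gap: 0.0214
```

```bash
python3 -c "
from h import *
BS()"
```

```text
t 11.625 q [ 0.53  0.11 -0.42  2.28  0.18  0.21  1.38] p [ 0.5314 -0.1147  0.1916] rpy [178.66  32.21 171.01] F [-1.6  1.2 -7.1] M [0.54 2.22 0.2 ] g 0.0214
wrench origin in mouth frame mm [   1.1   -0.9 -107.5] tcp [ 0.5 -0.5 50.5] a 177.64 tiltxy deg [-0.24  0.15] Fb [-5.2  1.  -5.1]
```

Emit:
play_rows --steps '[[[0,0,0,0,0,0.002,0.01],[0,0,0,0,0,0.002,0.01],[0,0,0,0,0,0.001,0.01],[0,0,0,0,0,0,0.01]]]'

```text
time_s: 12.12
position: [0.535, -0.1153, 0.1908]
orientation: [3.12, 0.568, 2.986]
contact_force: [-27.0, 4.8, 28.6]
finger_gap: 0.0213
```

```bash
python3 -c "
from h import *
BS()
for n,b in(('scene',(225,165,100,120)),('top',(335,190,100,120))):
    x,y,w,h=b;cv2.imwrite(f'pics/{n}5.png',cv2.resize(capture(n)['pixels'][y:y+h,x:x+w],None,fx=5,fy=5,interpolation=cv2.INTER_CUBIC))
"
```

```text
t 12.125 q [ 0.51  0.11 -0.4   2.28  0.21  0.2   1.35] p [ 0.535  -0.1153  0.1908] rpy [178.79  32.53 171.07] F [-27.    4.8  28.6] M [0.98 2.71 0.43] g 0.0213
wrench origin in mouth frame mm [   4.6   -1.5 -110.1] tcp [ 3.1 -0.8 47.9] a 177.7 tiltxy deg [-0.55  0.26] Fb [-8.   1.8 38.7]
```

View pics/scene5.png

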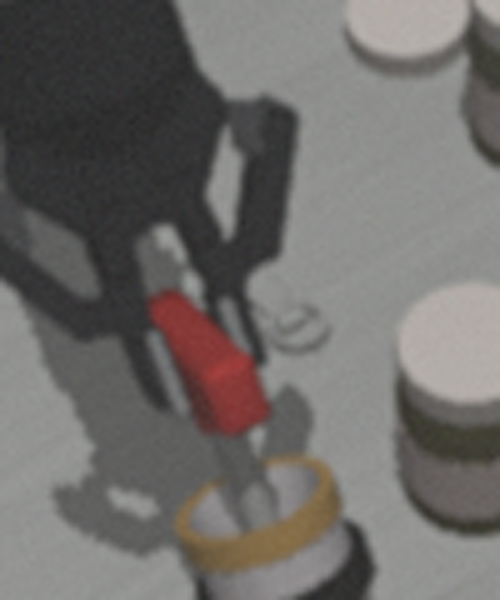

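Emit:
play_rows --steps '[[[0,0,0,0,0,-0.0035,0.01],[0,0,4,0,0,0,0.01],[0,0,6,0,0,0,0.01],[0,0,6,0,0,0,0.01],[0,0,6,0,0,0,0.01]]]'

```text
time_s: 12.85
position: [0.5331, -0.1153, 0.1914]
orientation: [2.887, 0.51, 2.537]
contact_force: [-3.0, -1.0, -3.6]
finger_gap: 0.0211
```

```bash
cat >> h.py <<'E'
def TQ():
    BS();s=state();print('torque in barrel frame',np.round(B.inv().apply(s['wrist_torque']),2))
E
python3 -c "
from h import *
TQ()"
```

```text
t 12.85 q [ 0.44  0.1  -0.33  2.28  0.14  0.2   1.03] p [ 0.5331 -0.1153  0.1914] rpy [165.39  29.23 145.36] F [-3.  -1.  -3.6] M [-0.15  1.77  0.01] g 0.0211
wrench origin in mouth frame mm [   2.9   -1.5 -108.5] tcp [ 1.9 -1.  49.5] a 155.44 tiltxy deg [-0.38  0.18] Fb [-4.3 -1.3 -1.5]
torque in barrel frame [-0.28  1.75  0.19]
```

Emit:
play_rows --steps '[[[0,0,6,0,0,0,0.01],[0,0,6,0,0,0,0.01],[0,0,6,0,0,0,0.01],[0,0,6,0,0,0,0.01],[0,0,6,0,0,0,0.01]]]'

```text
time_s: 13.48
position: [0.5324, -0.1157, 0.191]
orientation: [2.668, 0.318, 2.002]
contact_force: [-4.8, -0.9, -3.1]
finger_gap: 0.0211
```

```bash
python3 -c "
from h import *
TQ()"
```

```text
t 13.475 q [ 0.33  0.09 -0.21  2.29  0.07  0.2   0.57] p [ 0.5324 -0.1157  0.191 ] rpy [152.84  18.2  114.73] F [-4.8 -0.9 -3.1] M [-0.38  2.17 -0.21] g 0.0211
wrench origin in mouth frame mm [   2.    -2.1 -108.6] tcp [ 1.1 -1.5 49.4] a 125.42 tiltxy deg [-0.31  0.22] Fb [-5.6 -1.4 -0.1]
torque in barrel frame [-0.63  2.11  0.15]
```

Emit:
play_rows --steps '[[[0,0,5,0,0,0,0.01],[0,0,5,0,0,0,0.01],[0,0,4,0,0,0,0.01]]]'

```text
time_s: 13.85
position: [0.5321, -0.1158, 0.1908]
orientation: [2.611, 0.2, 1.782]
contact_force: [-3.2, -1.1, -4.0]
finger_gap: 0.0209
```

```bash
python3 -c "
from h import *
TQ()"
```

```text
t 13.85 q [ 0.28  0.09 -0.16  2.29  0.04  0.2   0.35] p [ 0.5321 -0.1158  0.1908] rpy [149.63  11.44 102.09] F [-3.2 -1.1 -4. ] M [-0.41  2.46 -0.1 ] g 0.0209
wrench origin in mouth frame mm [   1.4   -2.1 -108.6] tcp [ 0.7 -1.5 49.4] a 111.47 tiltxy deg [-0.26  0.22] Fb [-4.7 -1.5 -1.8]
torque in barrel frame [-0.62  2.4   0.28]
```

Emit:
play_rows --steps '[[[0,0,4,0,0,0,0.01],[0,0,4,0,0,0,0.01],[0,0,3,0,0,0,0.01]]]'

```text
time_s: 14.22
position: [0.532, -0.1156, 0.1905]
orientation: [2.587, 0.101, 1.617]
contact_force: [-4.1, -1.7, -4.4]
finger_gap: 0.0212
```

```bash
python3 -c "
from h import *
TQ()"
```

```text
t 14.225 q [ 0.25  0.09 -0.12  2.29  0.02  0.2   0.18] p [ 0.532  -0.1156  0.1905] rpy [148.23   5.81  92.68] F [-4.1 -1.7 -4.4] M [-0.95  2.5   0.56] g 0.0212
wrench origin in mouth frame mm [   1.1   -2.  -108.7] tcp [ 0.5 -1.4 49.3] a 100.59 tiltxy deg [-0.24  0.22] Fb [-5.7 -2.1 -1.7]
torque in barrel frame [-0.74  2.39  1.12]
```

Emit:
play_rows --steps '[[[0,0,3,0,0,0,0.01],[0,0,2,0,0,0,0.01],[0,0,0,0,0,0,0.01]]]'

```text
time_s: 14.6
position: [0.5319, -0.1154, 0.1902]
orientation: [2.582, 0.055, 1.543]
contact_force: [-0.6, -1.8, -9.3]
finger_gap: 0.021
```

```bash
python3 -c "
from h import *
TQ()"
```

```text
t 14.6 q [ 0.23  0.09 -0.1   2.29  0.01  0.2   0.11] p [ 0.5319 -0.1154  0.1902] rpy [147.94   3.14  88.43] F [-0.6 -1.8 -9.3] M [-0.32  2.43 -0.53] g 0.021
wrench origin in mouth frame mm [   0.7   -1.7 -108.9] tcp [ 0.2 -1.2 49.1] a 95.59 tiltxy deg [-0.2  0.2] Fb [-5.3 -1.9 -7.7]
torque in barrel frame [-0.77  2.38 -0.14]
```

Emit:
play_rows --steps '[[[0,0,3,0,0,0,0.01],[0,0,2,0,0,0,0.01]]]'

```text
time_s: 14.85
position: [0.5318, -0.1152, 0.1902]
orientation: [2.58, 0.008, 1.47]
contact_force: [0.1, -3.5, -10.3]
finger_gap: 0.0211
```

```bash
python3 -c "
from h import *
TQ()
cv2.imwrite('pics/w6.png',capture('wrist')['pixels'])
o=[]
for n,b in(('scene',(225,165,100,120)),('top',(335,190,100,120))):
    x,y,w,h=b;o.append(cv2.resize(capture(n)['pixels'][y:y+h,x:x+w],None,fx=4,fy=4,interpolation=cv2.INTER_CUBIC))
cv2.imwrite('pics/c6.png',np.hstack(o))
"
```

```text
t 14.85 q [ 0.21  0.09 -0.09  2.3   0.    0.2   0.03] p [ 0.5318 -0.1152  0.1902] rpy [147.8    0.47  84.2 ] F [  0.1  -3.5 -10.3] M [-0.57  2.62 -0.36] g 0.0211
wrench origin in mouth frame mm [   0.7   -1.6 -108.9] tcp [ 0.1 -1.  49.1] a 90.59 tiltxy deg [-0.2   0.19] Fb [-5.  -3.4 -9. ]
torque in barrel frame [-0.91  2.55  0.14]
```

View pics/c6.png

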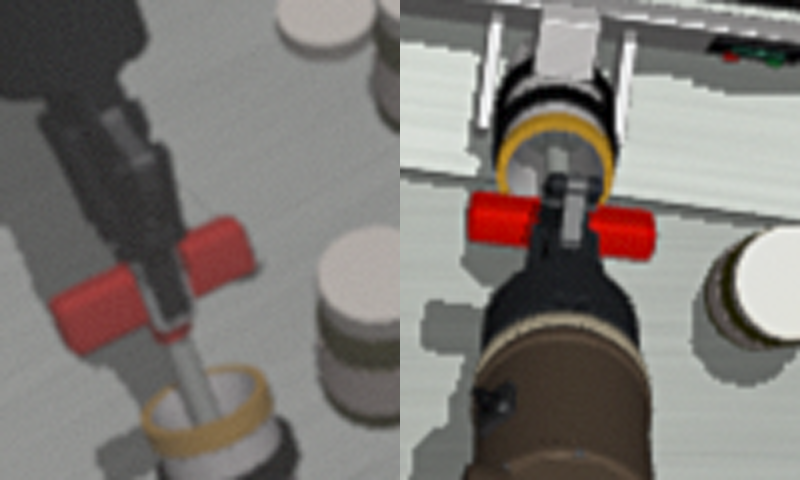

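View pics/w6.png

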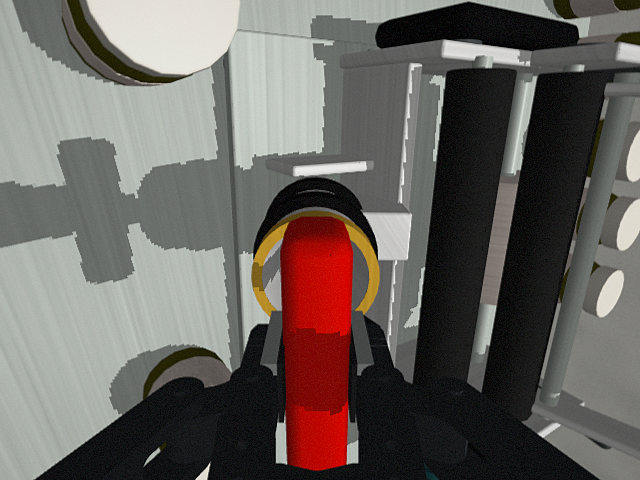

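Emit:
play_rows --steps '[[[0,0,3,0,0,0,0.01],[0,0,2,0,0,0,0.01]]]'

```text
time_s: 15.25
position: [0.5318, -0.115, 0.1902]
orientation: [2.581, -0.038, 1.396]
contact_force: [1.8, -2.4, -12.8]
finger_gap: 0.0214
```

```bash
python3 -c "
from h import *
TQ()"
```

```text
t 15.25 q [ 0.2   0.09 -0.07  2.3  -0.01  0.2  -0.05] p [ 0.5318 -0.115   0.1902] rpy [147.87  -2.2   79.98] F [  1.8  -2.4 -12.8] M [-0.72  2.97 -0.44] g 0.0214
wrench origin in mouth frame mm [   0.6   -1.3 -108.8] tcp [ 0.1 -0.8 49.2] a 85.59 tiltxy deg [-0.2   0.17] Fb [ -5.   -2.2 -11.9]
torque in barrel frame [-1.11  2.88  0.18]
```

Emit:
play_rows --steps '[[[0,0,3,0,0,0,0.01],[0,0,2,0,0,0,0.01]]]'

```text
time_s: 15.5
position: [0.5318, -0.1149, 0.1902]
orientation: [2.585, -0.085, 1.322]
contact_force: [0.1, -2.8, -14.2]
finger_gap: 0.021
```

```bash
python3 -c "
from h import *
TQ()"
```

```text
t 15.5 q [ 0.18  0.09 -0.05  2.3  -0.02  0.2  -0.13] p [ 0.5318 -0.1149  0.1902] rpy [148.13  -4.87  75.72] F [  0.1  -2.8 -14.2] M [-0.71  3.11 -0.41] g 0.021
wrench origin in mouth frame mm [   0.7   -1.2 -108.8] tcp [ 0.1 -0.7 49.2] a 80.57 tiltxy deg [-0.2   0.17] Fb [ -7.2  -2.7 -12.2]
torque in barrel frame [-1.11  3.02  0.2 ]
```

Run:
```python
from h import *
c=capture('wrist');cv2.imwrite('pics/w7.png',c['pixels'])
for f in('pics/w6.png','pics/w7.png'):
    im=cv2.imread(f).astype(int);m=(im[:,:,2]>50)&(im[:,:,2]>2.5*im[:,:,1])
    for v in range(230,460,45):
        xs=np.where(m[v,250:400])[0]+250;print(v,xs.min(),xs.max(),(xs.min()+xs.max())/2,end=' | ')
    print()
Ct=capture('top');cv2.imwrite('pics/top7.png',Ct['pixels'])
im=Ct['pixels'];m=redmask(im)[:,330:430];k,l,st,ce=cv2.connectedComponentsWithStats(m)
ys,xs=np.where(m>0);xs=xs+330;vx,vy,x0,y0=cv2.fitLine(np.c_[xs,ys].astype(np.float32),cv2.DIST_L2,0,.01,.01).ravel()
P=[]
for s_ in(-15,15):
    o,d=ray(Ct,(x0+s_*vx,y0+s_*vy));P0=M+.08*ZB;P.append(B.inv().apply(o+d*((P0-o)@ZB)/(d@ZB)))
e=P[1]-P[0];print('bar a',np.degrees(np.arctan2(e[1],e[0])))
BS()
```

```text
230 286 346 316.0 | 275 281 352 316.5 | 320 282 350 316.0 | 365 285 348 316.5 | 410 286 347 316.5 | 455 288 346 317.0 | 
230 286 346 316.0 | 275 282 352 317.0 | 320 283 374 328.5 | 365 285 348 316.5 | 410 286 347 316.5 | 455 287 346 316.5 | 
bar a -95.54390428409606
t 15.6 q [ 0.18  0.09 -0.05  2.3  -0.02  0.2  -0.13] p [ 0.5319 -0.1148  0.1903] rpy [148.12  -4.85  75.76] F [  0.5  -3.7 -14.7] M [-0.66  3.17 -0.58] g 0.0211
wrench origin in mouth frame mm [   0.8   -1.1 -108.8] tcp [ 0.2 -0.6 49.2] a 80.62 tiltxy deg [-0.21  0.16] Fb [ -7.   -3.6 -12.9]
```

Emit:
play_rows --steps '[[[0,0,3,0,0,0,0.01],[0,0,3,0,0,0,0.01]]]'

```text
time_s: 15.85
position: [0.5318, -0.1148, 0.1903]
orientation: [2.595, -0.14, 1.232]
contact_force: [-2.1, -2.5, -11.4]
finger_gap: 0.0217
```

```bash
python3 -c "
from h import *
TQ()"
```

```text
t 15.85 q [ 0.16  0.09 -0.03  2.3  -0.03  0.2  -0.22] p [ 0.5318 -0.1148  0.1903] rpy [148.71  -8.    70.6 ] F [ -2.1  -2.5 -11.4] M [-0.52  3.32 -0.56] g 0.0217
wrench origin in mouth frame mm [   0.6   -1.1 -108.8] tcp [ 0.1 -0.6 49.2] a 74.6 tiltxy deg [-0.2   0.16] Fb [-7.6 -2.7 -8.7]
torque in barrel frame [-1.04  3.25 -0.01]
```

Emit:
play_rows --steps '[[[0,0,4,0,0,0,0.01],[0,0,4,0,0,0,0.01]]]'

```text
time_s: 16.1
position: [0.532, -0.1147, 0.1908]
orientation: [2.616, -0.212, 1.11]
contact_force: [-2.7, -1.1, -6.6]
finger_gap: 0.021
```

```bash
python3 -c "
from h import *
TQ()"
```

```text
t 16.1 q [ 0.13  0.08 -0.    2.3  -0.04  0.2  -0.35] p [ 0.532  -0.1147  0.1908] rpy [149.88 -12.14  63.58] F [-2.7 -1.1 -6.6] M [ 0.11  2.71 -0.21] g 0.021
wrench origin in mouth frame mm [   1.3   -0.9 -108.4] tcp [ 0.6 -0.5 49.6] a 66.55 tiltxy deg [-0.26  0.15] Fb [-5.7 -1.4 -4.2]
torque in barrel frame [-0.27  2.7  -0.08]
```

Emit:
play_rows --steps '[[[0,0,4,0,0,0,0.01],[0,0,4,0,0,0,0.01]]]'

```text
time_s: 16.35
position: [0.5322, -0.1145, 0.1911]
orientation: [2.646, -0.28, 0.985]
contact_force: [-4.7, -0.5, -7.2]
finger_gap: 0.0214
```

```bash
python3 -c "
from h import *
TQ()"
```

```text
t 16.35 q [ 0.1   0.08  0.03  2.3  -0.06  0.2  -0.48] p [ 0.5322 -0.1145  0.1911] rpy [151.61 -16.07  56.43] F [-4.7 -0.5 -7.2] M [-0.08  3.29 -0.2 ] g 0.0214
wrench origin in mouth frame mm [   1.7   -0.6 -108.3] tcp [ 0.9 -0.2 49.7] a 58.58 tiltxy deg [-0.29  0.13] Fb [-7.7 -1.  -3.7]
torque in barrel frame [-0.48  3.26  0.06]
```

Emit:
play_rows --steps '[[[0,0,4,0,0,0,0.01],[0,0,3,0,0,0,0.01]]]'

```text
time_s: 16.6
position: [0.532, -0.1142, 0.1908]
orientation: [2.681, -0.336, 0.872]
contact_force: [-4.8, -0.6, -6.1]
finger_gap: 0.0208
```

```bash
python3 -c "
from h import *
TQ()"
```

```text
t 16.6 q [ 0.08  0.08  0.05  2.3  -0.07  0.2  -0.59] p [ 0.532  -0.1142  0.1908] rpy [153.62 -19.26  49.95] F [-4.8 -0.6 -6.1] M [-0.1   3.42 -0.02] g 0.0208
wrench origin in mouth frame mm [   1.2   -0.3 -108.4] tcp [ 0.5  0.  49.6] a 51.62 tiltxy deg [-0.25  0.12] Fb [-7.3 -1.1 -2.7]
torque in barrel frame [-0.41  3.39  0.23]
```

Emit:
play_rows --steps '[[[0,0,3,0,0,0,0.01],[0,0,0,0,0,0,0.01]]]'

```text
time_s: 16.85
position: [0.5327, -0.114, 0.1913]
orientation: [2.696, -0.359, 0.825]
contact_force: [-4.2, 0.4, -6.9]
finger_gap: 0.021
```

```bash
python3 -c "
from h import *
TQ()"
```

```text
t 16.85 q [ 0.07  0.08  0.06  2.3  -0.07  0.19 -0.63] p [ 0.5327 -0.114   0.1913] rpy [154.48 -20.56  47.27] F [-4.2  0.4 -6.9] M [0.22 2.94 0.34] g 0.021
wrench origin in mouth frame mm [   2.2    0.  -108.4] tcp [ 1.3  0.3 49.6] a 48.79 tiltxy deg [-0.33  0.11] Fb [-7.2 -0.1 -3.6]
torque in barrel frame [0.1  2.95 0.34]
```

Emit:
play_rows --steps '[[[0,0,3,0,0,0,0.01],[0,0,0,0,0,0,0.01]]]'

```text
time_s: 17.1
position: [0.5327, -0.1141, 0.1913]
orientation: [2.714, -0.381, 0.775]
contact_force: [-5.0, 1.4, -5.0]
finger_gap: 0.021
```

```bash
python3 -c "
from h import *
TQ()"
```

```text
t 17.1 q [ 0.06  0.08  0.07  2.3  -0.08  0.19 -0.68] p [ 0.5327 -0.1141  0.1913] rpy [155.51 -21.81  44.39] F [-5.   1.4 -5. ] M [0.19 2.88 0.7 ] g 0.021
wrench origin in mouth frame mm [   2.3   -0.2 -108.4] tcp [ 1.4  0.2 49.6] a 45.83 tiltxy deg [-0.33  0.11] Fb [-7.   0.9 -1.5]
torque in barrel frame [0.27 2.88 0.65]
```

Emit:
play_rows --steps '[[[0,0,3,0,0,0,0.01],[0,0,0,0,0,0,0.01]]]'

```text
time_s: 17.35
position: [0.5328, -0.1143, 0.1913]
orientation: [2.734, -0.402, 0.723]
contact_force: [-4.5, 2.9, -4.4]
finger_gap: 0.021
```

```bash
python3 -c "
from h import *
TQ()"
```

```text
t 17.35 q [ 0.05  0.08  0.08  2.3  -0.08  0.19 -0.73] p [ 0.5328 -0.1143  0.1913] rpy [156.63 -23.01  41.43] F [-4.5  2.9 -4.4] M [0.07 2.8  1.01] g 0.021
wrench origin in mouth frame mm [   2.3   -0.3 -108.4] tcp [ 1.4  0.  49.6] a 42.85 tiltxy deg [-0.34  0.13] Fb [-6.4  2.4 -1.2]
torque in barrel frame [0.33 2.79 0.98]
```

Emit:
play_rows --steps '[[[0,0,-7,0,0,0,0.01],[0,0,-7,0,0,0,0.01],[0,0,0,0,0,-0.01,0.01],[0,0,0,0,0,-0.015,0.01],[0,0,0,0,0,-0.015,0.01]]]'

```text
time_s: 17.98
position: [0.5116, -0.1127, 0.2267]
orientation: [2.653, -0.298, 0.953]
contact_force: [0.6, 0.3, -5.7]
finger_gap: 0.0213
```

```bash
python3 -c "
from h import *
TQ()"
```

```text
t 17.975 q [ 0.09 -0.02  0.04  2.3  -0.03  0.29 -0.54] p [ 0.5116 -0.1127  0.2267] rpy [151.98 -17.09  54.58] F [ 0.6  0.3 -5.7] M [0.27 1.54 0.05] g 0.0213
wrench origin in mouth frame mm [  3.4  -1.2 -67.2] tcp [ 2.2 -0.7 90.8] a 56.54 tiltxy deg [-0.46  0.17] Fb [-2.6  0.4 -5.1]
torque in barrel frame [ 0.11  1.56 -0.01]
```

Emit:
play_rows --steps '[[[0,0,0,0,0,-0.02,0.01],[0,0,0,0,0,-0.02,0.01],[0,0,0,0,0,-0.02,0.01],[0,0,0,0,0,-0.02,0.01],[0,0,0,0,0,-0.02,0.01]]]'

```text
time_s: 18.6
position: [0.4582, -0.1066, 0.312]
orientation: [2.651, -0.299, 0.953]
contact_force: [-0.1, 0.0, -5.1]
finger_gap: 0.0212
```

```bash
python3 -c "
from h import *
TQ()"
```

```text
t 18.6 q [ 0.1  -0.25  0.02  2.26 -0.    0.56 -0.56] p [ 0.4582 -0.1066  0.312 ] rpy [151.89 -17.14  54.61] F [-0.1  0.  -5.1] M [0.12 1.37 0.01] g 0.0212
wrench origin in mouth frame mm [ 3.4 -0.9 33.7] tcp [  1.8  -0.4 191.7] a 56.54 tiltxy deg [-0.55  0.17] Fb [-2.7  0.  -4.3]
torque in barrel frame [-0.02  1.38  0.02]
```

Out cleanly. I'll turn the hand back to a ≈ 178 so the wrist camera can see the nut.

Emit:
play_rows --steps '[[[0,0,-10,0,0,0,0.01],[0,0,-10,0,0,0,0.01],[0,0,-10,0,0,0,0.01],[0,0,-10,0,0,0,0.01],[0,0,-10,0,0,0,0.01]]]'

```text
time_s: 19.23
position: [0.4586, -0.1067, 0.3114]
orientation: [2.594, 0.158, 1.711]
contact_force: [-0.1, 0.2, -4.6]
finger_gap: 0.0212
```

Emit:
play_rows --steps '[[[0,0,-10,0,0,0,0.01],[0,0,-10,0,0,0,0.01],[0,0,-10,0,0,0,0.01],[0,0,-10,0,0,0,0.01],[0,0,-10,0,0,0,0.01]]]'

```text
time_s: 19.85
position: [0.4586, -0.1067, 0.3113]
orientation: [2.897, 0.518, 2.563]
contact_force: [0.2, 0.4, -4.8]
finger_gap: 0.0209
```

Emit:
play_rows --steps '[[[0,0,-10,0,0,0,0.01],[0,0,-10,0,0,0,0.01],[0,0,0,0,0,0,0.01]]]'

```text
time_s: 20.23
position: [0.4585, -0.1066, 0.3109]
orientation: [3.104, 0.566, 2.96]
contact_force: [-0.7, -0.3, -4.8]
finger_gap: 0.0215
```

Run:
```python
from h import *
TQ();c=capture('wrist');cv2.imwrite('pics/w8.png',c['pixels'])
u=proj(c,M-.1*ZB);print(u,proj(c,M))
x,y=int(u[0])-30,int(u[1])-25
z=cv2.resize(c['pixels'][y:y+50,x:x+60],None,fx=12,fy=12,interpolation=cv2.INTER_CUBIC);print(x,y)
cv2.imwrite('pics/w8z.png',np.clip(z.astype(float)*1.8,0,255).astype(np.uint8))
```

```text
t 20.225 q [-0.26 -0.29  0.31  2.28  0.21  0.58  1.32] p [ 0.4585 -0.1066  0.3109] rpy [177.84  32.43 169.59] F [-0.7 -0.3 -4.8] M [0.18 1.36 0.  ] g 0.0215
wrench origin in mouth frame mm [ 2.8 -0.7 32.6] tcp [  1.5  -0.4 190.6] a 176.45 tiltxy deg [-0.49  0.1 ] Fb [-3.1 -0.4 -3.7]
torque in barrel frame [ 0.03  1.37 -0.01]
[316.63282361 184.92762252] [316.46523274 208.27512752]
286 159
```

View pics/w8z.png

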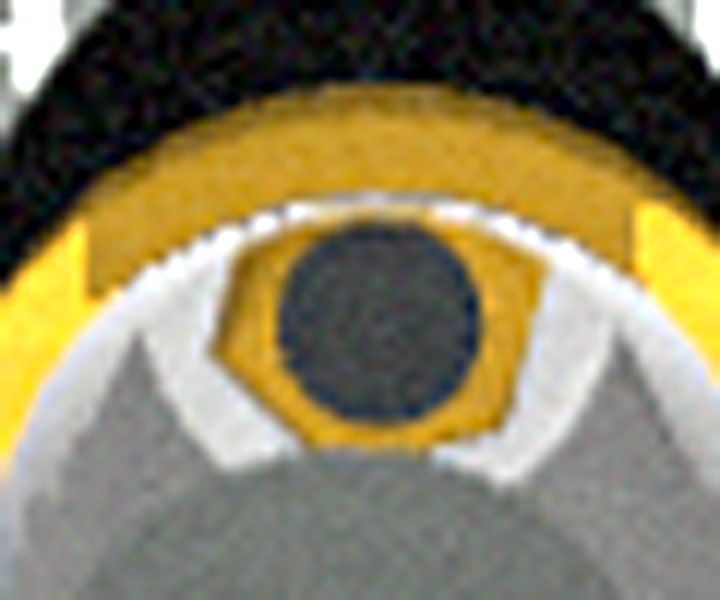

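Run:
```python
from h import *
c=capture('wrist')
print(state()['joint_pos'][1])
f=lambda x,y:((x+.5)/12-.5+286,(y+.5)/12-.5+159)
for dep in(.1,.095):
    V=[]
    for p in[(236,248),(213,350),(305,447),(507,430),(545,268),(380,322)]:
        o,d=ray(c,f(*p));P0=M-dep*ZB;X=o+d*((P0-o)@ZB)/(d@ZB);V.append(B.inv().apply(X-P0))
    V=np.array(V);print(np.round(V[:,:2]*1e3,1));e=np.diff(V[:5],axis=0);print('edge dirs',np.degrees(np.arctan2(e[:,1],e[:,0]))%60, np.linalg.norm(e,axis=1))
    q=V[:5]-V[5];print('vertex az mod60',np.degrees(np.arctan2(q[:,1],q[:,0]))%60)
```

```text
-0.2889269673510619
[[ -7.3 -11.7]
 [  1.6 -14.4]
 [ 10.9  -6.9]
 [ 10.4  11.2]
 [ -3.8  15.3]
 [  0.1   0.5]]
edge dirs [43.22501081 39.28742743 31.31382713 43.89462799] [0.00930727 0.01191783 0.01806606 0.01484289]
vertex az mod60 [59.04385452 36.0153255  25.66387482 45.82724503 44.67957146]
[[ -8.2 -11.5]
 [  0.6 -14.2]
 [  9.7  -6.7]
 [  9.3  11.1]
 [ -4.8  15.2]
 [ -0.9   0.6]]
edge dirs [43.22501081 39.28742743 31.31382713 43.89462799] [0.00919976 0.01178017 0.01785738 0.01467144]
vertex az mod60 [59.04385452 36.0153255  25.66387482 45.82724503 44.67957146]
```

Run:
```python
from h import *
plan([.6077,.3828,.380],down(-171.54),12,.01)
```

```text
[-0.27, 2.7, -1.49, -0.0071, 0.0424, -0.0007, 0.01]
[-0.27, 2.7, -1.49, -0.0082, 0.0422, -0.0009, 0.01]
[-0.27, 2.7, -1.49, -0.0093, 0.042, -0.0011, 0.01]
[-0.27, 2.7, -1.49, -0.0103, 0.0418, -0.0014, 0.01]
[-0.27, 2.7, -1.49, -0.0113, 0.0415, -0.0017, 0.01]
[-0.27, 2.7, -1.49, -0.0123, 0.0412, -0.002, 0.01]
[-0.27, 2.7, -1.49, -0.0132, 0.0409, -0.0024, 0.01]
[-0.27, 2.7, -1.49, -0.0142, 0.0405, -0.0029, 0.01]
[-0.27, 2.7, -1.49, -0.0151, 0.0402, -0.0034, 0.01]
[-0.27, 2.7, -1.49, -0.0159, 0.0398, -0.0039, 0.01]
[-0.27, 2.7, -1.49, -0.0168, 0.0394, -0.0045, 0.01]
[-0.27, 2.7, -1.49, -0.0176, 0.0389, -0.0051, 0.01]
```

Emit:
play_rows --steps '[[[-0.3,2.7,-1.5,-0.007,0.042,-0.001,0.01],[-0.3,2.7,-1.5,-0.008,0.042,-0.001,0.01],[-0.3,2.7,-1.5,-0.009,0.042,-0.001,0.01],[-0.3,2.7,-1.5,-0.01,0.042,-0.001,0.01],[-0.3,2.7,-1.5,-0.011,0.0415,-0.002,0.01]]]'

```text
time_s: 20.95
position: [0.5188, 0.0992, 0.3381]
orientation: [-3.14, 0.329, 3.109]
contact_force: [0.8, -0.7, -4.9]
finger_gap: 0.0208
```

Emit:
play_rows --steps '[[[-0.3,2.7,-1.5,-0.012,0.041,-0.002,0.01],[-0.3,2.7,-1.5,-0.013,0.041,-0.002,0.01],[-0.3,2.7,-1.5,-0.014,0.0405,-0.003,0.01],[-0.3,2.7,-1.5,-0.015,0.04,-0.003,0.01],[-0.3,2.7,-1.5,-0.016,0.04,-0.004,0.01]]]'

```text
time_s: 21.58
position: [0.5795, 0.3036, 0.3658]
orientation: [-3.138, 0.092, -3.041]
contact_force: [1.4, -1.1, -5.2]
finger_gap: 0.0206
```

Run:
```python
from h import *
S();plan([.6077,.3828,.380],down(-171.54),3,.01)
```

```text
t 21.575 q [-0.55  0.34 -0.05  1.39  0.06  1.33  1.07] p [0.5795 0.3036 0.3658] rpy [-179.79    5.29 -174.26] F [ 1.4 -1.1 -5.2] M [0.04 0.18 0.  ] g 0.0206
[-0.11, 1.76, -0.91, -0.0124, 0.0253, -0.0037, 0.01]
[-0.11, 1.76, -0.91, -0.0126, 0.0251, -0.004, 0.01]
[-0.11, 1.76, -0.91, -0.0129, 0.0249, -0.0044, 0.01]
```

Emit:
play_rows --steps '[[[-0.1,1.8,-0.9,-0.0124,0.0253,-0.004,0.01],[-0.1,1.8,-0.9,-0.0126,0.025,-0.004,0.01],[-0.1,1.7,-0.9,-0.0129,0.025,-0.004,0.01],[0,0,0,0,0,0,0.01],[0,0,0,0,0,0,0.01]]]'

```text
time_s: 22.2
position: [0.6069, 0.3808, 0.3787]
orientation: [-3.139, -0.0, -2.994]
contact_force: [-0.4, 0.1, -5.0]
finger_gap: 0.0208
```

Run:
```python
from h import *
S();plan([.6077,.3828,.380],down(-171.54),1,.01)
s=state();R=Ro.from_euler('xyz',s['orientation']);o=np.array(s['position'])+R.apply([0,0,.158]);z=-R.as_matrix()[:,2];X=R.as_matrix()[:,0];Y=R.as_matrix()[:,1]
out=np.zeros((560,800,3),np.uint8)
for k,(n,box) in enumerate((('scene',(420,60,100,140)),)):
    c=capture(n);im=c['pixels'];x,y,w,h=box
    big=cv2.resize(im[y:y+h,x:x+w],None,fx=4,fy=4,interpolation=cv2.INTER_CUBIC);out[:560,:400]=big
    def pt(P): u=proj(c,P);return tuple(int(round(v)) for v in((u[0]-x+.5)*4-.5,(u[1]-y+.5)*4-.5))
    th=np.linspace(0,2*np.pi,60);big=big.copy()
    for h_,r in((0,.02),(.042,.02),(.052,.007),(.155,.007)):
        cv2.polylines(big,[np.array([pt(o+z*h_+r*(np.cos(t)*X+np.sin(t)*Y)) for t in th])],True,(0,255,0),1)
    out[:560,400:]=big
cv2.imwrite('pics/c9.png',np.clip(out*1.4,0,255).astype(np.uint8));cv2.imwrite('pics/w9.png',capture('wrist')['pixels'])
```

```text
t 22.2 q [-0.6   0.52 -0.06  1.09  0.03  1.53  1.07] p [0.6069 0.3808 0.3787] rpy [-1.7985e+02 -1.0000e-02 -1.7153e+02] F [-0.4  0.1 -5. ] M [-0.02  0.01 -0.01] g 0.0208
[-0.15, -0.01, 0.01, -0.0011, 0.0018, -0.0013, 0.01]
```

View pics/c9.png

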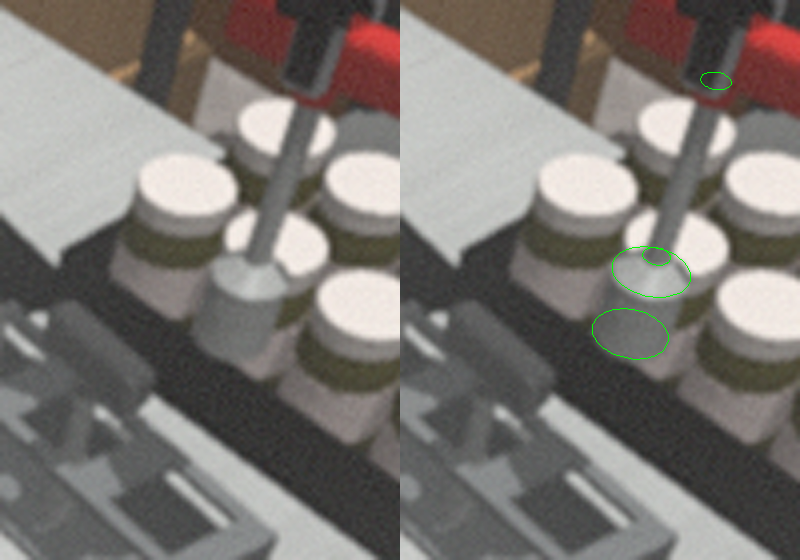

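View pics/w9.png

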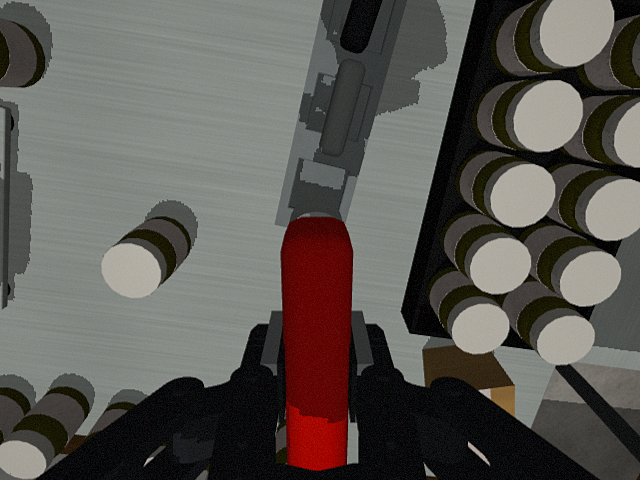

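Emit:
play_rows --steps '[[[-0.1,0,0,-0.001,0.0015,0.02,0.01],[0,0,0,0,0,0.035,0.01],[0,0,0,0,0,0.035,0.01],[0,0,0,0,0,0.02,0.01],[0,0,0,0,0,0.01,0.01]]]'

```text
time_s: 22.92
position: [0.6068, 0.3817, 0.2585]
orientation: [-3.14, -0.001, -2.993]
contact_force: [0.3, -0.0, -4.0]
finger_gap: 0.0207
```

```bash
python3 -c "
from h import *
S()
cv2.imwrite('pics/s10.png',cv2.resize(capture('scene')['pixels'][90:230,400:510],None,fx=4,fy=4,interpolation=cv2.INTER_CUBIC))"
```

```text
t 22.925 q [-0.59  0.56 -0.07  1.3   0.04  1.29  1.06] p [0.6068 0.3817 0.2585] rpy [-1.7993e+02 -8.0000e-02 -1.7147e+02] F [ 0.3 -0.  -4. ] M [-0.03 -0.03  0.04] g 0.0207
```

View pics/s10.png

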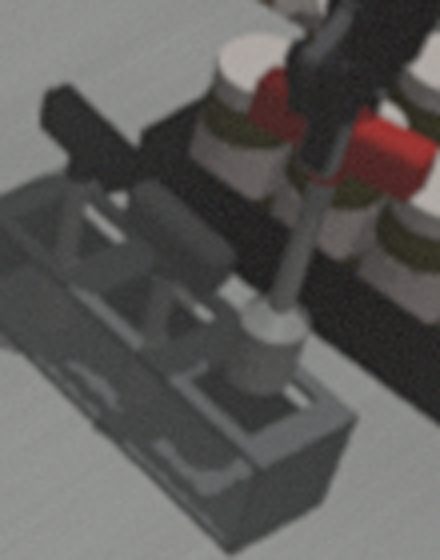

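Emit:
play_rows --steps '[[[0,0,0,-0.0005,0.0005,0.012,0.01],[0,0,0,0,0,0.025,0.01],[0,0,0,0,0,0.03,0.01],[0,0,0,0,0,0.018,0.01],[0,0,0,0,0,0.004,0.01]]]'

```text
time_s: 23.6
position: [0.6071, 0.3829, 0.1691]
orientation: [-3.14, -0.002, -2.991]
contact_force: [0.1, 0.8, -4.2]
finger_gap: 0.0213
```

```bash
python3 -c "
from h import *
S()"
```

```text
t 23.6 q [-0.59  0.62 -0.07  1.4   0.05  1.12  1.06] p [0.6071 0.3829 0.1691] rpy [-1.7992e+02 -1.3000e-01 -1.7140e+02] F [ 0.1  0.8 -4.2] M [ 0.01  0.01 -0.01] g 0.0213
```

Emit:
play_rows --steps '[[[0,0,0,0,0,0.002,0.01],[0,0,0,0,0,0.002,0.01],[0,0,0,0,0,0.001,0.01],[0,0,0,0,0,0,0.01]]]'

```text
time_s: 24.1
position: [0.6075, 0.3832, 0.1654]
orientation: [-3.141, -0.0, -2.991]
contact_force: [0.5, 0.8, -4.5]
finger_gap: 0.0213
```

```bash
python3 -c "
from h import *
S()"
```

```text
t 24.1 q [-0.59  0.63 -0.07  1.4   0.05  1.11  1.06] p [0.6075 0.3832 0.1654] rpy [-1.7998e+02 -3.0000e-02 -1.7139e+02] F [ 0.5  0.8 -4.5] M [-0.    0.01 -0.03] g 0.0213
```

Emit:
play_rows --steps '[[[0,0,0,0,0,0.0015,0.01],[0,0,0,0,0,0.001,0.01],[0,0,0,0,0,0,0.01]]]'

```text
time_s: 24.48
position: [0.6079, 0.3834, 0.1643]
orientation: [3.141, 0.001, -2.992]
contact_force: [-2.3, -1.1, 4.5]
finger_gap: 0.0208
```

```bash
python3 -c "
from h import *
S()"
```

```text
t 24.475 q [-0.59  0.63 -0.07  1.41  0.05  1.11  1.06] p [0.6079 0.3834 0.1643] rpy [ 1.7999e+02  5.0000e-02 -1.7140e+02] F [-2.3 -1.1  4.5] M [-0.41  0.51 -0.04] g 0.0208
```

Emit:
play_rows --steps '[[[0,0,0,0,0,0,0.03],[0,0,0,0,0,0,0.05],[0,0,0,0,0,0,0.075],[0,0,0,0,0,0,0.075]]]'

```text
time_s: 24.98
position: [0.6074, 0.3832, 0.1625]
orientation: [-3.141, -0.001, -2.991]
contact_force: [0.9, -0.5, -0.0]
finger_gap: 0.0752
```

Emit:
play_rows --steps '[[[0,0,0,0,0,-0.015,0.075],[0,0,0,0,0,-0.04,0.075],[0,0,0,0,0,-0.05,0.075],[0,0,0,0,0,-0.03,0.075],[0,0,0,0,0,0,0.075]]]'

```text
time_s: 25.6
position: [0.6087, 0.384, 0.3025]
orientation: [3.139, 0.005, -2.992]
contact_force: [-0.5, 0.8, -0.4]
finger_gap: 0.0752
```

Run:
```python
from h import *
S();w=capture('wrist')['pixels'];s=capture('scene')['pixels']
cv2.imwrite('pics/c11.png',np.hstack([cv2.resize(w,(440,330)),cv2.resize(s[90:240,380:540],(352,330))]));
m=redmask(w);print(cv2.boundingRect(m))
```

```text
t 25.6 q [-0.59  0.54 -0.07  1.23  0.03  1.37  1.07] p [0.6087 0.384  0.3025] rpy [ 179.85    0.31 -171.4 ] F [-0.5  0.8 -0.4] M [ 0.06  0.07 -0.01] g 0.0752
(298, 168, 32, 141)
```

View pics/c11.png

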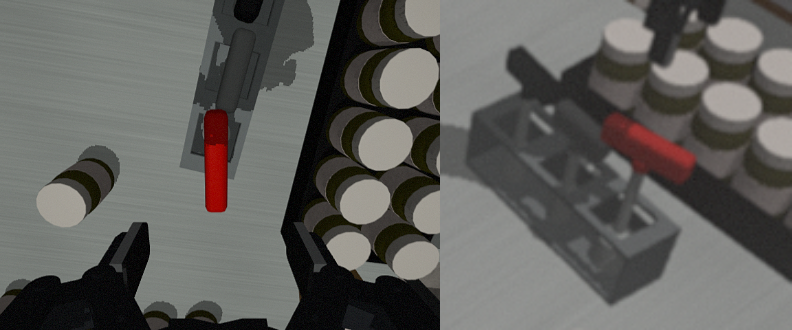

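The wrench stands upright in its place, with the bar at about (316,238) in the wrist view. There is time left, so I'll go back to the first viewing pose and compare the nut's angle directly.

Run:
```python
from h import *
plan([.5494,-.1201,.3011],down(173.35),11,.075)
```

```text
[-0.0, -0.0, 1.39, 0.0121, -0.0445, -0.0002, 0.075]
[-0.0, -0.0, 1.39, 0.011, -0.0447, -0.0002, 0.075]
[-0.0, -0.0, 1.39, 0.0099, -0.045, -0.0002, 0.075]
[-0.0, -0.0, 1.39, 0.0088, -0.0452, -0.0002, 0.075]
[-0.0, -0.0, 1.39, 0.0077, -0.0454, -0.0002, 0.075]
[-0.0, -0.0, 1.39, 0.0066, -0.0456, -0.0002, 0.075]
[-0.0, -0.0, 1.39, 0.0055, -0.0457, -0.0002, 0.075]
[-0.0, -0.0, 1.39, 0.0044, -0.0459, -0.0002, 0.075]
[-0.0, -0.0, 1.39, 0.0033, -0.0459, -0.0002, 0.075]
[-0.0, -0.0, 1.39, 0.0022, -0.046, -0.0002, 0.075]
[-0.0, -0.0, 1.39, 0.001, -0.0461, -0.0002, 0.075]
```

Run:
```python
from h import *
c=capture('wrist');T=c['T_tool_cam']
Rt=Ro.from_euler('z',173.8,degrees=True)*Ro.from_euler('y',12.9,degrees=True)*Ro.from_euler('x',180,degrees=True)
Rt2=Ro.from_euler('z',173.8,degrees=True)*Ro.from_euler('y',-12.9,degrees=True)*Ro.from_euler('x',180,degrees=True)
for r in(Rt,Rt2):
    zc=r.apply(T[:3,2]);print(zc,-ZB)
r=Rt if Rt.apply(T[:3,2])@-ZB>Rt2.apply(T[:3,2])@-ZB else Rt2
p=M+.24*ZB-r.apply(T[:3,3]);print(p,r.as_matrix()[:,2])
plan(p,r,11,.075)
```

```text
[ 0.52759516 -0.05786351 -0.84752295] [ 0.52681975 -0.05723094 -0.8480481 ]
[ 0.10828714 -0.01231208 -0.99404341] [ 0.52681975 -0.05723094 -0.8480481 ]
[ 0.54532275 -0.1163631   0.23158646] [ 0.22194432 -0.02411087 -0.97476119]
[0.14, -1.17, 1.34, 0.0123, -0.044, 0.006, 0.075]
[0.14, -1.17, 1.34, 0.0114, -0.0443, 0.0059, 0.075]
[0.14, -1.17, 1.34, 0.0105, -0.0445, 0.0058, 0.075]
[0.14, -1.17, 1.34, 0.0096, -0.0448, 0.0057, 0.075]
[0.14, -1.17, 1.34, 0.0087, -0.045, 0.0056, 0.075]
[0.14, -1.17, 1.34, 0.0077, -0.0451, 0.0055, 0.075]
[0.14, -1.17, 1.34, 0.0068, -0.0453, 0.0055, 0.075]
[0.14, -1.17, 1.34, 0.0058, -0.0454, 0.0055, 0.075]
[0.14, -1.17, 1.34, 0.0049, -0.0455, 0.0055, 0.075]
[0.14, -1.17, 1.34, 0.0039, -0.0456, 0.0055, 0.075]
[0.14, -1.17, 1.34, 0.003, -0.0457, 0.0056, 0.075]
```

Emit:
play_rows --steps '[[[0.1,-1.2,1.3,0.012,-0.044,0,0.075],[0.1,-1.2,1.3,0.0115,-0.0445,0.002,0.075],[0.1,-1.2,1.3,0.0105,-0.0445,0.006,0.075],[0.1,-1.2,1.3,0.0095,-0.045,0.007,0.075],[0.1,-1.2,1.3,0.0085,-0.045,0.007,0.075]]]'

```text
time_s: 26.38
position: [0.5795, 0.1542, 0.2729]
orientation: [-3.137, 0.103, -3.105]
contact_force: [1.2, -0.0, -0.1]
finger_gap: 0.0745
```

Emit:
play_rows --steps '[[[0.1,-1.2,1.3,0.0075,-0.045,0.007,0.075],[0.1,-1.2,1.3,0.007,-0.0455,0.007,0.075],[0.1,-1.2,1.3,0.006,-0.0455,0.006,0.075],[0.2,-1.1,1.4,0.005,-0.0455,0.006,0.075],[0.2,-1.1,1.4,0.004,-0.0455,0.006,0.075]]]'

```text
time_s: 27.0
position: [0.5526, -0.0724, 0.2376]
orientation: [3.139, 0.204, 3.059]
contact_force: [0.8, 0.0, -0.4]
finger_gap: 0.075
```

Emit:
play_rows --steps '[[[0.2,-1.1,1.4,0.003,-0.0455,0.006,0.075],[0,0,0,0,0,0,0.075],[0,0,0,0,0,0,0.075]]]'

```text
time_s: 27.38
position: [0.548, -0.1156, 0.2315]
orientation: [3.137, 0.223, 3.035]
contact_force: [0.7, 0.6, -0.3]
finger_gap: 0.0749
```

Run:
```python
from h import *
S();c=capture('wrist');u=proj(c,M-.1*ZB);print(u,proj(c,M))
x,y=int(u[0])-36,int(u[1])-30;print(x,y)
z=cv2.resize(c['pixels'][y:y+60,x:x+72],None,fx=10,fy=10,interpolation=cv2.INTER_CUBIC)
cv2.imwrite('pics/w12z.png',np.clip(z.astype(float)*1.8,0,255).astype(np.uint8))
cv2.imwrite('pics/w12.png',c['pixels'])
```

```text
t 27.375 q [-0.    0.17  0.15  1.95 -0.05  0.8   1.64] p [ 0.548  -0.1156  0.2315] rpy [179.71  12.78 173.9 ] F [ 0.7  0.6 -0.3] M [ 0.07  0.23 -0.04] g 0.0749
[313.4536232  243.71741651] [313.20479404 242.34616692]
277 213
```

View pics/w12z.png

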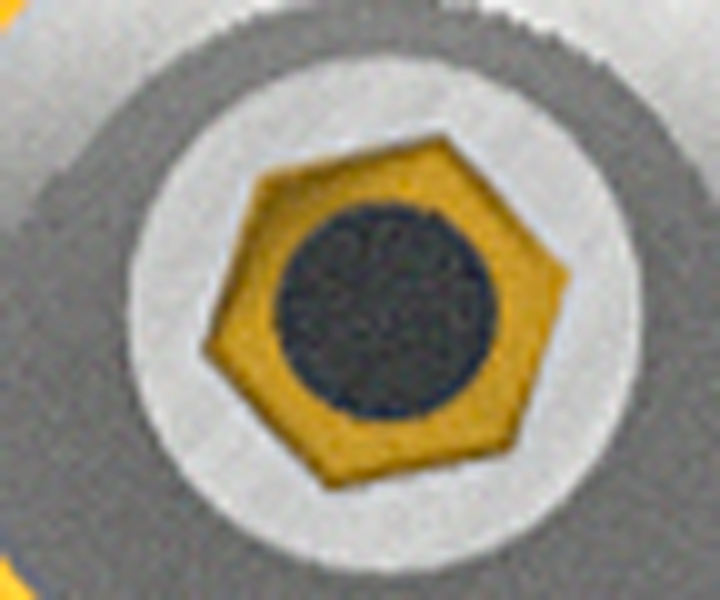

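The nut is sharply visible, with vertices at (443,133), (568,275), (513,448), (330,488), (207,348) and (262,182) in the zoom. Its net turn is only about 45°, and reaching the stop needs at least 48.7°. The wrench most likely dragged the nut back a few degrees when I reversed 14° before drawing it out. There is time to mend this, so I'll fetch the wrench again, turn to the stop, and pull it out without reversing past zero torque.

Run:
```python
from h import *
c=capture('wrist');f=lambda x,y:((x+.5)/10-.5+277,(y+.5)/10-.5+213)
vs=[(443,133),(568,275),(513,448),(330,488),(207,348),(262,182),(387,312)];V=[]
for p in vs:
    o,d=ray(c,f(*p));P0=M-.1*ZB;V.append(B.inv().apply(o+d*((P0-o)@ZB)/(d@ZB)-P0))
V=np.array(V);e=np.diff(np.r_[V[:6],V[:1]],axis=0);print(np.round(V*1e3,1)[:,:2],np.degrees(np.arctan2(e[:,1],e[:,0]))%60)
plan([.6080,.3830,.300],down(-171.45),10,.085)
```

```text
[[-14.4   6.4]
 [ -2.7  16.7]
 [ 11.5  12.2]
 [ 14.9  -2.8]
 [  3.4 -13. ]
 [-10.3  -8.5]
 [  0.3   1.8]] [41.53194209 42.52337327 42.48217383 41.45733007 41.83775589 45.32878218]
[-0.13, 1.28, -1.44, -0.0022, 0.0502, -0.0062, 0.085]
[-0.13, 1.28, -1.44, -0.0033, 0.0501, -0.0062, 0.085]
[-0.13, 1.28, -1.44, -0.0045, 0.05, -0.0062, 0.085]
[-0.13, 1.28, -1.44, -0.0056, 0.0499, -0.0062, 0.085]
[-0.13, 1.28, -1.44, -0.0067, 0.0498, -0.0062, 0.085]
[-0.13, 1.28, -1.44, -0.0078, 0.0496, -0.0062, 0.085]
[-0.13, 1.28, -1.44, -0.0089, 0.0494, -0.0063, 0.085]
[-0.13, 1.28, -1.44, -0.01, 0.0492, -0.0064, 0.085]
[-0.13, 1.28, -1.44, -0.0111, 0.0489, -0.0065, 0.085]
[-0.13, 1.28, -1.44, -0.0122, 0.0486, -0.0067, 0.085]
```

Emit:
play_rows --steps '[[[-0.1,1.3,-1.4,-0.002,0.05,-0.008,0.085],[-0.1,1.3,-1.4,-0.003,0.05,-0.008,0.085],[-0.1,1.3,-1.4,-0.0045,0.05,-0.008,0.085],[-0.1,1.3,-1.4,-0.0055,0.05,-0.007,0.085],[-0.1,1.3,-1.5,-0.0065,0.05,-0.007,0.085]]]'

```text
time_s: 28.1
position: [0.5766, 0.136, 0.2732]
orientation: [-3.134, 0.11, -3.12]
contact_force: [-0.3, -0.7, -0.8]
finger_gap: 0.085
```

Emit:
play_rows --steps '[[[-0.1,1.3,-1.5,-0.008,0.0495,-0.006,0.085],[-0.1,1.3,-1.5,-0.009,0.0495,-0.006,0.085],[-0.2,1.3,-1.5,-0.01,0.049,-0.005,0.085],[-0.2,1.2,-1.4,-0.011,0.049,-0.005,0.085],[-0.2,1.2,-1.4,-0.012,0.0485,-0.004,0.085]]]'

```text
time_s: 28.72
position: [0.6068, 0.3846, 0.3001]
orientation: [-3.141, -0.001, -2.993]
contact_force: [0.1, 0.4, 0.8]
finger_gap: 0.0848
```

Run:
```python
from h import *
S();plan([.6078,.3830,.300],down(-171.45),1,.085)
```

```text
t 28.725 q [-0.59  0.54 -0.08  1.23  0.04  1.37  1.06] p [0.6068 0.3846 0.3001] rpy [-1.7999e+02 -5.0000e-02 -1.7147e+02] F [0.1 0.4 0.8] M [-0.01 -0.05  0.02] g 0.0848
[-0.01, -0.05, -0.02, -0.0008, -0.0018, 0.0001, 0.085]
```

Emit:
play_rows --steps '[[[0,0,0,-0.0008,-0.001,0.025,0.085],[0,0,0,0,0,0.05,0.085],[0,0,0,0,0,0.04,0.085],[0,0,0,0,0,0.022,0.085],[0,0,0,0,0,0,0.085]]]'

```text
time_s: 29.35
position: [0.6066, 0.3812, 0.1605]
orientation: [-3.139, -0.004, -2.994]
contact_force: [0.2, 0.1, 0.3]
finger_gap: 0.085
```

Emit:
play_rows --steps '[[[0,0,0,0,0,0,0.01],[0,0,0,0,0,0,0.01],[0,0,0,0,0,0,0.01],[0,0,0,0,0,0,0.01]]]'

```text
time_s: 29.85
position: [0.6089, 0.381, 0.164]
orientation: [3.141, 0.001, -2.996]
contact_force: [-0.9, 1.0, 3.2]
finger_gap: 0.0215
```

Emit:
play_rows --steps '[[[0,0,0,0,0,-0.012,0.01],[0,0,0,0,0,-0.025,0.01],[0,0,0,0,0,-0.05,0.01],[0,0,0,0,0,-0.06,0.01],[0,0,0,0,0,-0.055,0.01]]]'

```text
time_s: 30.48
position: [0.6082, 0.3802, 0.3671]
orientation: [-3.141, -0.0, -2.996]
contact_force: [0.8, 1.4, -4.5]
finger_gap: 0.0213
```

Run:
```python
from h import *
S();plan(M+.190*ZB,hand(180.5),12,.01)
```

```text
t 30.475 q [-0.59  0.52 -0.07  1.11  0.04  1.51  1.07] p [0.6082 0.3802 0.3671] rpy [-1.7995e+02 -2.0000e-02 -1.7165e+02] F [ 0.8  1.4 -4.5] M [ 0.02 -0.18  0.06] g 0.0213
[0.35, -2.65, 1.14, 0.0183, -0.0383, 0.0048, 0.01]
[0.35, -2.65, 1.14, 0.0177, -0.0386, 0.0042, 0.01]
[0.35, -2.65, 1.14, 0.0172, -0.0389, 0.0037, 0.01]
[0.35, -2.65, 1.14, 0.0165, -0.0392, 0.0031, 0.01]
[0.35, -2.65, 1.14, 0.0159, -0.0395, 0.0026, 0.01]
[0.35, -2.65, 1.14, 0.0152, -0.0398, 0.0021, 0.01]
[0.35, -2.65, 1.14, 0.0145, -0.0401, 0.0017, 0.01]
[0.35, -2.65, 1.14, 0.0138, -0.0404, 0.0013, 0.01]
[0.35, -2.65, 1.14, 0.013, -0.0407, 0.0009, 0.01]
[0.35, -2.65, 1.14, 0.0122, -0.0409, 0.0006, 0.01]
[0.35, -2.65, 1.14, 0.0114, -0.0411, 0.0003, 0.01]
[0.35, -2.65, 1.14, 0.0106, -0.0414, 0.0, 0.01]
```

Emit:
play_rows --steps '[[[0.35,-2.65,1.15,0.018,-0.038,0.004,0.01],[0.35,-2.65,1.15,0.0175,-0.0385,0.004,0.01],[0.35,-2.65,1.15,0.017,-0.039,0.0037,0.01],[0.35,-2.65,1.15,0.0165,-0.039,0.003,0.01],[0.35,-2.65,1.15,0.016,-0.0395,0.0025,0.01]]]'

```text
time_s: 31.1
position: [0.545, 0.1769, 0.342]
orientation: [-3.121, 0.233, -3.095]
contact_force: [-0.5, -0.8, -4.5]
finger_gap: 0.0208
```

Emit:
play_rows --steps '[[[0.35,-2.65,1.15,0.015,-0.04,0.002,0.01],[0.35,-2.65,1.15,0.0145,-0.04,0.002,0.01],[0.35,-2.65,1.15,0.014,-0.0405,0.0015,0.01],[0.35,-2.65,1.15,0.013,-0.0405,0.001,0.01],[0.35,-2.65,1.15,0.012,-0.041,0.001,0.01]]]'

```text
time_s: 31.72
position: [0.4822, -0.0256, 0.3169]
orientation: [-3.126, 0.465, 3.085]
contact_force: [1.1, -1.1, -4.8]
finger_gap: 0.0211
```

Emit:
play_rows --steps '[[[0.35,-2.6,1.1,0.0115,-0.041,0.0005,0.01],[0.35,-2.6,1.1,0.0105,-0.0415,0,0.01],[0,0,0,0,0,0,0.01]]]'

```text
time_s: 32.1
position: [0.4554, -0.1079, 0.3061]
orientation: [-3.136, 0.553, 3.038]
contact_force: [1.2, 0.9, -5.3]
finger_gap: 0.0214
```

Run:
```python
from h import *
TQ();plan(M+.185*ZB,hand(180.5),1,.01)
```

```text
t 32.1 q [-0.21 -0.28  0.28  2.28  0.17  0.58  1.43] p [ 0.4554 -0.1079  0.3061] rpy [-179.7    31.71  174.04] F [ 1.2  0.9 -5.3] M [0.2  1.34 0.03] g 0.0214
wrench origin in mouth frame mm [-4.4 -2.4 30. ] tcp [ -3.6  -2.  188. ] a -179.79 tiltxy deg [0.29 0.17] Fb [-1.9  1.1 -5. ]
torque in barrel frame [ 0.06  1.36 -0.01]
[-0.17, -0.29, -0.29, -0.0036, 0.002, 0.003, 0.01]
```

Emit:
play_rows --steps '[[[-0.2,-0.3,0,-0.0045,0.002,0.01,0.01],[0,0,0,0,0,0.015,0.01],[0,0,0,0,0,0.015,0.01],[0,0,0,0,0,0.01,0.01],[0,0,0,0,0,0,0.01]]]'

```text
time_s: 32.72
position: [0.4889, -0.106, 0.266]
orientation: [-3.137, 0.558, 3.045]
contact_force: [-0.2, -2.4, -6.2]
finger_gap: 0.0212
```

```bash
python3 -c "
from h import *
TQ()"
```

```text
t 32.725 q [-0.24 -0.15  0.33  2.3   0.13  0.44  1.47] p [ 0.4889 -0.106   0.266 ] rpy [-179.74   31.99  174.47] F [-0.2 -2.4 -6.2] M [-0.85  1.98 -0.66] g 0.0212
wrench origin in mouth frame mm [  3.3   3.7 -21.5] tcp [  3.3   3.5 136.5] a -179.43 tiltxy deg [ 0.01 -0.1 ] Fb [-3.3 -2.4 -5.3]
torque in barrel frame [-1.25  1.88  0.  ]
```

Emit:
play_rows --steps '[[[0,0,0,0.0022,-0.0042,0,0.01],[0,0,0,0,0,0.006,0.01],[0,0,0,0,0,0.008,0.01],[0,0,0,0,0,0.006,0.01]]]'

```text
time_s: 33.22
position: [0.4979, -0.1111, 0.2492]
orientation: [-3.139, 0.562, 3.044]
contact_force: [-0.1, 0.3, -5.1]
finger_gap: 0.0213
```

```bash
python3 -c "
from h import *
TQ()"
```

```text
t 33.225 q [-0.26 -0.11  0.37  2.31  0.08  0.38  1.53] p [ 0.4979 -0.1111  0.2492] rpy [-179.83   32.22  174.42] F [-0.1  0.3 -5.1] M [ 0.11  1.5  -0.08] g 0.0213
wrench origin in mouth frame mm [  3.   -0.1 -40.8] tcp [  2.4  -0.6 117.2] a -179.47 tiltxy deg [-0.22 -0.16] Fb [-2.8  0.3 -4.3]
torque in barrel frame [-0.09  1.51 -0.04]
```

Emit:
play_rows --steps '[[[0,0,0,0,0,0.012,0.01],[0,0,0,0,0,0.014,0.01],[0,0,0,0,0,0.012,0.01],[0,0,0,0,0,0.008,0.01],[0,0,0,0,0,0.003,0.01]]]'

```text
time_s: 33.85
position: [0.5238, -0.1138, 0.2072]
orientation: [-3.138, 0.561, 3.045]
contact_force: [-0.7, 0.5, -4.4]
finger_gap: 0.0215
```

```bash
python3 -c "
from h import *
TQ()"
```

```text
t 33.85 q [-0.29  0.02  0.44  2.32 -0.13  0.25  1.73] p [ 0.5238 -0.1138  0.2072] rpy [-179.78   32.15  174.45] F [-0.7  0.5 -4.4] M [ 0.19  1.54 -0.05] g 0.0215
wrench origin in mouth frame mm [  2.7  -0.2 -90.2] tcp [ 2.3 -0.5 67.8] a -179.45 tiltxy deg [-0.16 -0.12] Fb [-2.9  0.4 -3.3]
torque in barrel frame [-0.01  1.55 -0.06]
```

Well aligned, with almost no side load. On down to the nut.

Emit:
play_rows --steps '[[[0,0,0,0,0,0.004,0.01],[0,0,0,0,0,0.004,0.01],[0,0,0,0,0,0.004,0.01],[0,0,0,0,0,0.003,0.01],[0,0,0,0,0,0,0.01]]]'

```text
time_s: 34.48
position: [0.5311, -0.1149, 0.1948]
orientation: [-3.138, 0.561, 3.044]
contact_force: [-0.2, 0.1, -9.2]
finger_gap: 0.0215
```

```bash
python3 -c "
from h import *
TQ()"
```

```text
t 34.475 q [-0.27  0.06  0.42  2.32 -0.24  0.21  1.84] p [ 0.5311 -0.1149  0.1948] rpy [-179.82   32.14  174.39] F [-0.2  0.1 -9.2] M [ 0.03  2.1  -0.09] g 0.0215
wrench origin in mouth frame mm [   2.3   -0.4 -104.6] tcp [ 1.9 -0.8 53.4] a -179.5 tiltxy deg [-0.14 -0.14] Fb [-5.   0.1 -7.7]
torque in barrel frame [-0.21  2.09  0.03]
```

Emit:
play_rows --steps '[[[0,0,0,0,0,0.002,0.01],[0,0,0,0,0,0.002,0.01],[0,0,0,0,0,0.001,0.01],[0,0,0,0,0,0,0.01]]]'

```text
time_s: 34.98
position: [0.5343, -0.1151, 0.1917]
orientation: [-3.139, 0.563, 3.044]
contact_force: [-7.6, -0.2, 2.9]
finger_gap: 0.0212
```

```bash
python3 -c "
from h import *
TQ()"
```

```text
t 34.975 q [-0.25  0.07  0.41  2.32 -0.28  0.2   1.88] p [ 0.5343 -0.1151  0.1917] rpy [-179.85   32.26  174.39] F [-7.6 -0.2  2.9] M [ 0.07  2.28 -0.02] g 0.0212
wrench origin in mouth frame mm [   3.7   -0.2 -108.9] tcp [ 3.  -0.7 49.1] a -179.5 tiltxy deg [-0.26 -0.17] Fb [-4.8 -1.   6.5]
torque in barrel frame [-0.17  2.28  0.07]
```

Emit:
play_rows --steps '[[[0,0,4,0,0,-0.0005,0.01],[0,0,4,0,0,0,0.01],[0,0,3,0,0,0,0.01]]]'

```text
time_s: 35.35
position: [0.5339, -0.1153, 0.1917]
orientation: [3.024, 0.551, 2.817]
contact_force: [-2.4, -1.4, -4.1]
finger_gap: 0.0214
```

```bash
python3 -c "
from h import *
TQ()"
```

```text
t 35.35 q [-0.29  0.07  0.45  2.32 -0.29  0.2   1.7 ] p [ 0.5339 -0.1153  0.1917] rpy [173.28  31.59 161.38] F [-2.4 -1.4 -4.1] M [-0.64  2.16  0.13] g 0.0214
wrench origin in mouth frame mm [   3.3   -0.5 -108.7] tcp [ 2.7 -0.8 49.2] a 169.44 tiltxy deg [-0.23 -0.13] Fb [-4.1 -1.6 -2.3]
torque in barrel frame [-0.67  2.08  0.57]
```

Emit:
play_rows --steps '[[[0,0,3,0,0,0,0.01],[0,0,2,0,0,0,0.01],[0,0,0,0,0,0,0.01]]]'

```text
time_s: 35.72
position: [0.5339, -0.1152, 0.1917]
orientation: [2.973, 0.539, 2.718]
contact_force: [-4.1, -3.1, -4.4]
finger_gap: 0.0211
```

```bash
python3 -c "
from h import *
TQ()"
```

```text
t 35.725 q [-0.31  0.07  0.47  2.32 -0.3   0.2   1.62] p [ 0.5339 -0.1152  0.1917] rpy [170.36  30.89 155.74] F [-4.1 -3.1 -4.4] M [-1.16  2.23  0.29] g 0.0211
wrench origin in mouth frame mm [   3.3   -0.5 -108.8] tcp [ 2.7 -0.8 49.2] a 164.57 tiltxy deg [-0.22 -0.13] Fb [-5.5 -3.5 -1.8]
torque in barrel frame [-1.02  2.09  0.99]
```

Emit:
play_rows --steps '[[[0,0,-4,0,0,0,0.01],[0,0,-3.5,0,0,0,0.01],[0,0,0,0,0,0,0.01]]]'

```text
time_s: 36.1
position: [0.5339, -0.1152, 0.1916]
orientation: [3.051, 0.556, 2.867]
contact_force: [-2.8, -0.8, -3.8]
finger_gap: 0.0212
```

```bash
python3 -c "
from h import *
TQ()"
```

```text
t 36.1 q [-0.28  0.07  0.44  2.32 -0.29  0.2   1.74] p [ 0.5339 -0.1152  0.1916] rpy [174.79  31.83 164.28] F [-2.8 -0.8 -3.8] M [-0.26  2.1  -0.22] g 0.0212
wrench origin in mouth frame mm [   3.2   -0.3 -108.8] tcp [ 2.6 -0.8 49.2] a 171.92 tiltxy deg [-0.21 -0.15] Fb [-4.3 -1.1 -1.8]
torque in barrel frame [-0.53  2.06  0.07]
```

Emit:
play_rows --steps '[[[0,0,0,0,0,-0.01,0.01],[0,0,0,0,0,-0.018,0.01],[0,0,0,0,0,-0.022,0.01],[0,0,0,0,0,-0.022,0.01],[0,0,0,0,0,-0.022,0.01]]]'

```text
time_s: 36.72
position: [0.4844, -0.1094, 0.2725]
orientation: [3.049, 0.557, 2.866]
contact_force: [0.2, 0.1, -4.9]
finger_gap: 0.0212
```

Emit:
play_rows --steps '[[[0,0,0,0,0,-0.022,0.01],[0,0,0,0,0,-0.018,0.01],[0,0,0,0,0,0,0.01]]]'

```text
time_s: 37.1
position: [0.4636, -0.1075, 0.3069]
orientation: [3.048, 0.559, 2.866]
contact_force: [-0.0, -0.0, -4.9]
finger_gap: 0.0209
```

Run:
```python
from h import *
TQ();c=capture('wrist');cv2.imwrite('pics/w14.png',c['pixels'])
u=proj(c,M-.1*ZB);x,y=int(u[0])-30,int(u[1])-25;print(u,x,y)
z=cv2.resize(c['pixels'][y:y+50,x:x+60],None,fx=12,fy=12,interpolation=cv2.INTER_CUBIC)
cv2.imwrite('pics/w14z.png',np.clip(z.astype(float)*1.8,0,255).astype(np.uint8))
```

```text
t 37.1 q [-0.29 -0.28  0.34  2.28  0.2   0.57  1.25] p [ 0.4636 -0.1075  0.3069] rpy [174.64  32.06 164.21] F [-0.  -0.  -4.9] M [0.12 1.37 0.01] g 0.0209
wrench origin in mouth frame mm [ 5.  -0.1 26.4] tcp [  3.8  -0.7 184.4] a 171.88 tiltxy deg [-0.45 -0.23] Fb [-2.6 -0.  -4.1]
torque in barrel frame [-0.01  1.37  0.03]
[315.12414326 185.14934961] 285 160
```

View pics/w14z.png

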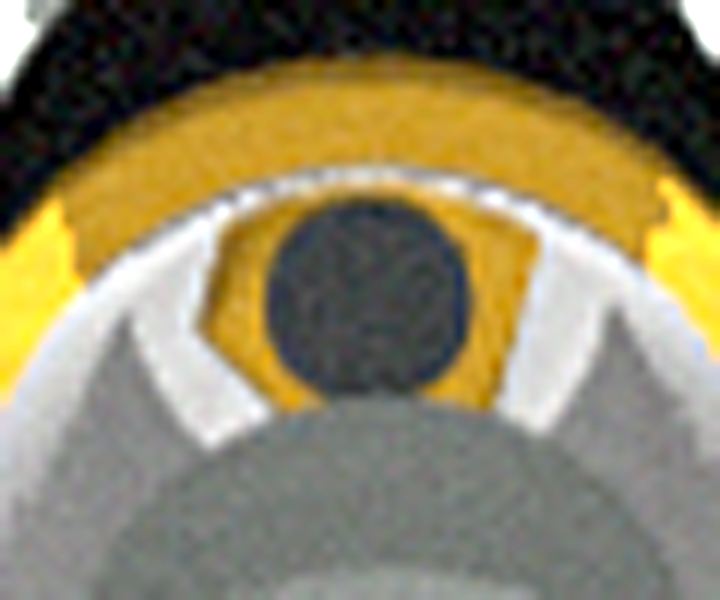

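Run:
```python
from h import *
c=capture('wrist');f=lambda x,y:((x+.5)/12-.5+285,(y+.5)/12-.5+160)
vs=[(222,235),(200,328),(272,405),(492,408),(540,240)];V=[]
for p in vs:
    o,d=ray(c,f(*p));P0=M-.1*ZB;V.append(B.inv().apply(o+d*((P0-o)@ZB)/(d@ZB)-P0))
e=np.diff(np.array(V),axis=0);print(np.degrees(np.arctan2(e[:,1],e[:,0]))%60)
S();plan([.6085,.3820,.380],down(-171.6),12,.01)
```

```text
[38.13697906 34.44304321 21.17510013 36.65476437]
t 37.2 q [-0.29 -0.28  0.35  2.28  0.2   0.57  1.25] p [ 0.4631 -0.1076  0.305 ] rpy [174.76  31.87 164.29] F [-0.4  0.8 -4.8] M [0.06 1.38 0.02] g 0.0209
[-0.14, 2.7, -1.83, -0.0038, 0.0428, -0.0011, 0.01]
[-0.14, 2.7, -1.83, -0.0051, 0.0427, -0.0012, 0.01]
[-0.14, 2.7, -1.83, -0.0064, 0.0425, -0.0014, 0.01]
[-0.14, 2.7, -1.83, -0.0077, 0.0423, -0.0016, 0.01]
[-0.14, 2.7, -1.83, -0.009, 0.042, -0.0019, 0.01]
[-0.14, 2.7, -1.83, -0.0102, 0.0417, -0.0022, 0.01]
[-0.14, 2.7, -1.83, -0.0114, 0.0414, -0.0026, 0.01]
[-0.14, 2.7, -1.83, -0.0126, 0.041, -0.0031, 0.01]
[-0.14, 2.7, -1.83, -0.0138, 0.0406, -0.0036, 0.01]
[-0.14, 2.7, -1.83, -0.0149, 0.0401, -0.0042, 0.01]
[-0.14, 2.7, -1.83, -0.0159, 0.0397, -0.0048, 0.01]
[-0.14, 2.7, -1.83, -0.017, 0.0391, -0.0055, 0.01]
```

The nut is now about 6° further clockwise than after the first pull-out. That makes about 52° in total, consistent with being at the stop. Returning the wrench.

Emit:
play_rows --steps '[[[-0.1,2.7,-1.8,-0.004,0.043,-0.001,0.01],[-0.1,2.7,-1.8,-0.005,0.0425,-0.001,0.01],[-0.1,2.7,-1.8,-0.0065,0.0425,-0.0015,0.01],[-0.1,2.7,-1.8,-0.0075,0.0425,-0.0015,0.01],[-0.1,2.7,-1.8,-0.009,0.042,-0.002,0.01]]]'

```text
time_s: 37.83
position: [0.5244, 0.0984, 0.3347]
orientation: [3.124, 0.326, 3.057]
contact_force: [1.0, -0.2, -4.7]
finger_gap: 0.0211
```

Emit:
play_rows --steps '[[[-0.2,2.7,-1.8,-0.01,0.0415,-0.002,0.01],[-0.2,2.7,-1.8,-0.0115,0.0415,-0.0025,0.01],[-0.2,2.7,-1.8,-0.0125,0.041,-0.003,0.01],[-0.2,2.7,-1.9,-0.014,0.0405,-0.0035,0.01],[-0.2,2.7,-1.9,-0.015,0.04,-0.004,0.01]]]'

```text
time_s: 38.45
position: [0.5862, 0.3022, 0.3643]
orientation: [3.141, 0.092, -3.06]
contact_force: [0.8, 0.1, -5.2]
finger_gap: 0.0208
```

Emit:
play_rows --steps '[[[-0.15,2.7,-1.9,-0.016,0.0395,-0.005,0.01],[-0.15,2.7,-1.9,-0.017,0.039,-0.0055,0.01],[0,0,0,0,0,0,0.01],[0,0,0,0,0,0,0.01]]]'

```text
time_s: 38.95
position: [0.6101, 0.3815, 0.3763]
orientation: [3.14, -0.002, -2.995]
contact_force: [-0.7, -0.2, -4.0]
finger_gap: 0.0209
```

Run:
```python
from h import *
S();plan([.6086,.3815,.380],down(-171.6),1,.01)
```

```text
t 38.95 q [-0.62  0.52 -0.02  1.09  0.01  1.53  1.09] p [0.6101 0.3815 0.3763] rpy [ 1.7992e+02 -1.1000e-01 -1.7158e+02] F [-0.7 -0.2 -4. ] M [-0.08 -0.02 -0.03] g 0.0209
[0.08, -0.11, 0.02, 0.0015, 0.0002, -0.0037, 0.01]
```

Emit:
play_rows --steps '[[[0.1,-0.1,0,0.0015,0,0.02,0.01],[0,0,0,0,0,0.035,0.01],[0,0,0,0,0,0.035,0.01],[0,0,0,0,0,0.02,0.01],[0,0,0,0,0,0.007,0.01]]]'

```text
time_s: 39.58
position: [0.6079, 0.3797, 0.2606]
orientation: [-3.141, 0.0, -2.996]
contact_force: [-0.3, -0.7, -4.5]
finger_gap: 0.0209
```

```bash
python3 -c "
from h import *
S()"
```

```text
t 39.575 q [-0.61  0.55 -0.03  1.3   0.01  1.29  1.08] p [0.6079 0.3797 0.2606] rpy [-1.7999e+02  1.0000e-02 -1.7165e+02] F [-0.3 -0.7 -4.5] M [ 0.02 -0.01 -0.03] g 0.0209
```

Emit:
play_rows --steps '[[[0,0,0,0,0.0013,0.012,0.01],[0,0,0,0,0,0.025,0.01],[0,0,0,0,0,0.03,0.01],[0,0,0,0,0,0.02,0.01],[0,0,0,0,0,0.005,0.01]]]'

```text
time_s: 40.2
position: [0.6075, 0.3823, 0.1686]
orientation: [3.141, -0.001, -2.994]
contact_force: [-0.9, -0.5, -4.3]
finger_gap: 0.0211
```

Emit:
play_rows --steps '[[[0,0,0,0,0,0.002,0.01],[0,0,0,0,0,0.0015,0.01],[0,0,0,0,0,0.001,0.01],[0,0,0,0,0,0,0.01]]]'

```text
time_s: 40.7
position: [0.6081, 0.3827, 0.1657]
orientation: [3.14, 0.001, -2.994]
contact_force: [-0.2, -0.3, -5.3]
finger_gap: 0.0214
```

Emit:
play_rows --steps '[[[0,0,0,0,0,0.0015,0.01],[0,0,0,0,0,0.001,0.01],[0,0,0,0,0,0.0005,0.01],[0,0,0,0,0,0,0.01]]]'

```text
time_s: 41.2
position: [0.6084, 0.383, 0.1641]
orientation: [3.14, 0.003, -2.994]
contact_force: [-1.9, -1.2, 6.1]
finger_gap: 0.0209
```

Standing on the base. Release and retreat.

Emit:
play_rows --steps '[[[0,0,0,0,0,0,0.03],[0,0,0,0,0,0,0.05],[0,0,0,0,0,0,0.075],[0,0,0,0,0,0,0.075]]]'

```text
time_s: 41.7
position: [0.6079, 0.3827, 0.1621]
orientation: [3.141, 0.001, -2.994]
contact_force: [-1.1, 0.8, -0.2]
finger_gap: 0.075
```

Emit:
play_rows --steps '[[[0,0,0,0,0,-0.015,0.075],[0,0,0,0,0,-0.04,0.075],[0,0,0,0,0,-0.05,0.075],[0,0,0,0,0,-0.03,0.075],[0,0,0,0,0,0,0.075]]]'

```text
time_s: 42.32
position: [0.609, 0.3832, 0.3021]
orientation: [3.137, 0.007, -2.994]
contact_force: [0.4, -0.2, 0.1]
finger_gap: 0.075
```

Run:
```python
from h import *
S();w=capture('wrist')['pixels'];s=capture('scene')['pixels']
cv2.imwrite('pics/c15.png',np.hstack([cv2.resize(w,(440,330)),cv2.resize(s[90:240,380:540],(352,330))]))
c=capture('wrist');T=c['T_tool_cam']
r=Ro.from_euler('z',173.8,degrees=True)*Ro.from_euler('y',12.9,degrees=True)*Ro.from_euler('x',180,degrees=True)
p=M+.24*ZB-r.apply(T[:3,3]);p[0]+=.0
plan(p,r,11,.075)
```

```text
t 42.325 q [-0.61  0.53 -0.02  1.24  0.01  1.36  1.08] p [0.609  0.3832 0.3021] rpy [ 179.76    0.41 -171.57] F [ 0.4 -0.2  0.1] M [0.04 0.   0.03] g 0.075
[0.15, -1.17, 1.33, 0.0122, -0.044, 0.0059, 0.075]
[0.15, -1.17, 1.33, 0.0113, -0.0443, 0.0058, 0.075]
[0.15, -1.17, 1.33, 0.0104, -0.0445, 0.0057, 0.075]
[0.15, -1.17, 1.33, 0.0095, -0.0447, 0.0056, 0.075]
[0.15, -1.17, 1.33, 0.0086, -0.0449, 0.0055, 0.075]
[0.15, -1.17, 1.33, 0.0076, -0.0451, 0.0055, 0.075]
[0.15, -1.17, 1.33, 0.0067, -0.0452, 0.0054, 0.075]
[0.15, -1.17, 1.33, 0.0058, -0.0454, 0.0054, 0.075]
[0.15, -1.17, 1.33, 0.0048, -0.0455, 0.0054, 0.075]
[0.15, -1.17, 1.33, 0.0039, -0.0456, 0.0055, 0.075]
[0.15, -1.17, 1.33, 0.0029, -0.0456, 0.0055, 0.075]
```

View pics/c15.png

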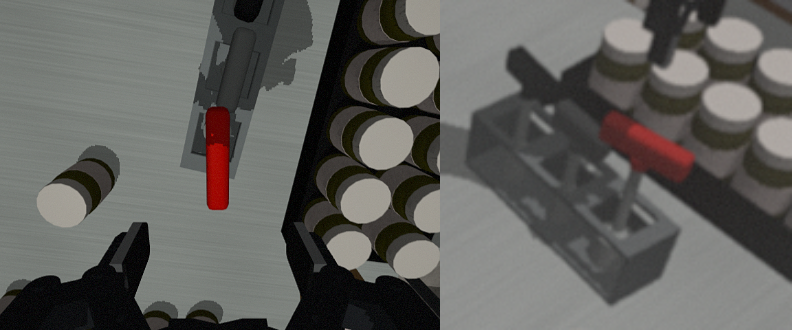

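The wrench is back upright in its place. There is time for one last clear look at the nut.

Emit:
play_rows --steps '[[[0.1,-1.2,1.3,0.012,-0.044,0,0.075],[0.1,-1.2,1.3,0.0115,-0.0445,0.002,0.075],[0.1,-1.2,1.3,0.0105,-0.0445,0.006,0.075],[0.1,-1.2,1.3,0.0095,-0.045,0.007,0.075],[0.1,-1.2,1.3,0.0085,-0.045,0.007,0.075]]]'

```text
time_s: 43.1
position: [0.5792, 0.1535, 0.2721]
orientation: [-3.139, 0.105, -3.109]
contact_force: [0.3, -0.6, -0.7]
finger_gap: 0.0746
```

Emit:
play_rows --steps '[[[0.1,-1.2,1.3,0.0075,-0.045,0.007,0.075],[0.1,-1.2,1.3,0.007,-0.0455,0.007,0.075],[0.1,-1.2,1.3,0.006,-0.0455,0.006,0.075],[0.2,-1.1,1.4,0.005,-0.0455,0.006,0.075],[0.2,-1.1,1.4,0.004,-0.0455,0.006,0.075]]]'

```text
time_s: 43.72
position: [0.5517, -0.0729, 0.2363]
orientation: [3.137, 0.206, 3.056]
contact_force: [0.9, -0.2, -0.7]
finger_gap: 0.0749
```

Emit:
play_rows --steps '[[[0.2,-1.1,1.4,0.003,-0.0455,0.006,0.075],[0,0,0,0,0,0,0.075],[0,0,0,0,0,0,0.075]]]'

```text
time_s: 44.1
position: [0.5469, -0.1161, 0.2301]
orientation: [3.134, 0.224, 3.032]
contact_force: [-0.4, -0.4, -0.3]
finger_gap: 0.0753
```

Run:
```python
from h import *
S();c=capture('wrist');u=proj(c,M-.1*ZB)
x,y=int(u[0])-36,int(u[1])-30;print(x,y)
z=cv2.resize(c['pixels'][y:y+60,x:x+72],None,fx=10,fy=10,interpolation=cv2.INTER_CUBIC)
cv2.imwrite('pics/w16z.png',np.clip(z.astype(float)*1.8,0,255).astype(np.uint8))
cv2.imwrite('pics/top16.png',capture('top')['pixels'])
```

```text
t 44.1 q [-0.04  0.17  0.19  1.96 -0.07  0.79  1.65] p [ 0.5469 -0.1161  0.2301] rpy [179.59  12.86 173.7 ] F [-0.4 -0.4 -0.3] M [ 0.    0.21 -0.  ] g 0.0753
277 215
```

View pics/w16z.png

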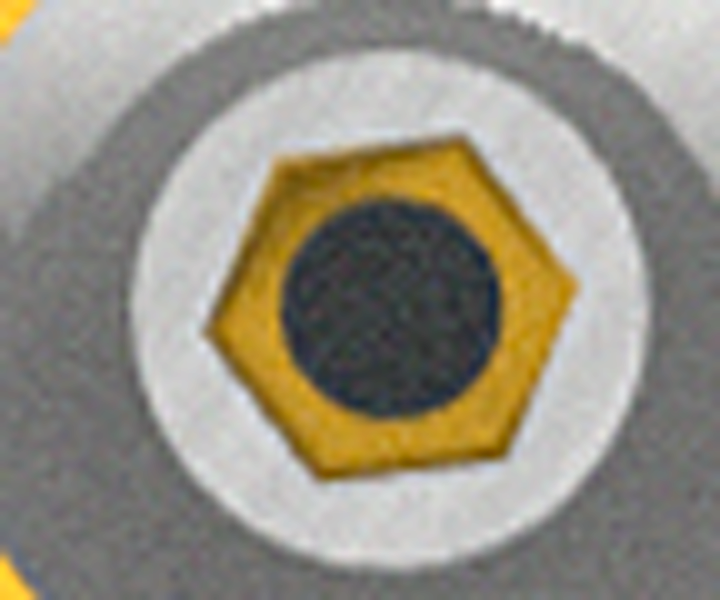

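View pics/top16.png

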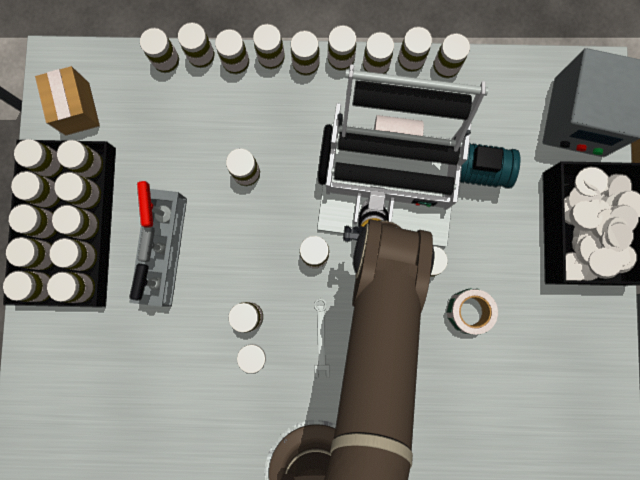

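The nut's flats have turned about 7° further clockwise, with the top edge at (278,160)–(462,137). The net turn is now about 53°. The top view shows everything else in place, and the robot touches nothing.

```bash
python3 -c "
from plant import finish_job,state
print(finish_job())"
```

```text
the job is handed in; nothing more can be done
None
```

The lock nut is tightened to its stop, and the red wrench stands upright in its own place in the rack. I handed the job in at about 44 s of the 67 s allowed.

- **First pass:** The socket dropped straight onto the nut and I turned it clockwise until it blocked. At about 1.1 N m it slipped over the nut once. It then blocked again 60° further on, at about 1 N m. I reversed 14° before drawing the wrench out and put it back in the rack. A close look then showed a net turn of only about 45°, short of the 49° or more the stop requires, so the reversal had probably dragged the nut back.
- **Second pass:** I fetched the wrench again, seated it and turned until it blocked at about 1 N m. I released only the elastic wind-up, to about 0.07 N m, then drew it out and returned it to its place.
- **Last checks:** The nut stands about 7° further clockwise than after the first pass, roughly 53° net, which fits the hard stop. In the last top view, the other wrenches, label roll and jars look where they were; the arm partly hid jar_b. The robot was touching nothing. The stop is judged from torque and images, with a few degrees of uncertainty.

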